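# Book the gauge kit back in: block home, glass scale shown to the label camera

## Task

Book the gauge kit back in: first put the large steel block back in its pocket in the green case, flat and square, right down on the pocket floor, and let go of it. Then take the glass scale (the plate with the frosted, notched end) out of the slotted rest by its clear part and finish while still holding it up to the label camera: label side up and square to the lens, the label in the middle of the view about 12 cm in front of the lens, held still there. Keep your fingers off the frosted end, drop neither piece, do not bump the camera or its stand, and leave everything else where it is.

Things in the scene. Friction and masses are not known exactly. Their poses are not given: they have to be found in the camera images.
- block_mid (a point): Centre of the large ground steel block (60 x 36 x 28 mm along its own x, y, z; about 0.5 kg), 14 mm above its underside; it starts on the bench on its 60 x 36 face, z up. Beyond it lies a smaller steel block (42 x 24 x 16 mm), which is left alone.
- pocket (a point): Centre of the floor of the block's pocket. Axes of the case: x along its length, z up. Pocket 65 mm along x, 41 along y, 14 deep, so the seated block stands 14 mm proud; either way round is right. Finger cut-outs 28 mm wide (along x), as deep as the pocket, reach 22 mm beyond its two long sides (+y, -y).
- case: Fixed green case 270 x 210 mm (x, y), origin under its centre, with a dark moulded insert; its lid lies folded out flat on the +y side. The block's pocket is centred at x = -60, y = -35 mm; pocket floor 16 mm, insert top 30 mm, rim (5 mm thick) 36 mm above the bench. A steel rod in another pocket is left alone.
- scale_mid (a point): Centre of the glass scale, a plate 150 x 10 x 40 mm along its own x, y, z, about 0.15 kg. It stands on a long edge in the rest: x to the frosted end, z up to the notched edge, +y the face with label and graduations. From x = 41 to 75 mm it is frosted; the 10 x 10 mm notch is its top corner (+x, +z). Seen label towards you and notched edge up, the notch is at the left.
- label (a point): Centre of the coded paper label on the frosted end of the glass scale: 58 mm from the plate's centre along its x, 5 mm along its y (on the face) and 4 mm below the centre along its z. Axes as the glass scale.
- frosted_end: The frosted end of the glass scale, rigidly part of it (not to be fingered). Its origin is at the middle of the plate's lower long edge, 20 mm below the plate's centre; axes as the glass scale.
- rack: Grey plastic slotted rest, fixed; origin under its centre, z up. Plates stand along its x in 13 mm slots at y = -35, 0, +35 mm across two rails (10 mm thick, at x = -30 and +30, tops 30 mm high). Slots are 16 mm deep: a plate's lower edge is 14, its top edge 54 mm above the bench; its ends overhang the rails by 40 mm.
- clear_plate: Another glass plate of the same size (150 x 10 x 40 mm), all clear, with no notch or label; it stands in the rest 70 mm from the glass scale and is left alone. Origin at the middle of its lower edge.
- camera_head: Head of the label camera, fixed on a blue stand: black ring light 72 mm across around a lens. Origin at the centre of the lens window; z is the viewing direction, out of the lens, sloping 40 degrees down towards the robot's side; y is level. Head and stand lie behind the window (-z).
- view_point (a point): Middle of the camera's view, 120 mm in front of the lens window along its viewing direction, 200 mm above the bench. Axes as the camera head. Measured level, the stand's foot (150 mm wide) begins 140 mm beyond this point.
Not all that is in view belongs to the job. Leave any black or red look-alike of the part that bears scale_mid alone.

How it is judged:
By the outcome, as a careful person would: the job done as asked, in the order asked, and still so for the second after the job is handed in, while the arm keeps its last pose, push and grip.
It also fails if it takes over 58 s, if anything falls off the work surface, if the arm or the gripper's body presses on something with over 40 N, if the wrist force passes 120 N, or if a joint passes its speed limit or range.

## Robot

A 6-joint arm with a two-finger parallel gripper is mounted at the origin on the work surface. World frame = base frame: x ahead of the robot, y to its left, z up, the work surface at z = 0. Lengths are in mm, angles in degrees, forces in N, time in s.
With the tool pointing down it reaches from about 375 to 900 mm from the base axis. Payload 3.1 kg.
Tool frame: the origin (TCP) lies midway between the tips of the shut fingers; the grasp point (between the pads) lies 19 mm behind it; x points along the fingers, z is the direction in which the jaws open and shut, and the axes are right-handed (so a half turn about x gives the same grasp; the last joint's range is limited). The gripper opens to 87 mm and grips with 3 to 60 N. Pads are 19 mm wide; open, the fingers measure 117 mm over their backs; the gripper's body (75 mm by 190 mm) begins 51 mm behind the grasp point.
Start: joints at [-85.915, 30.224, 82.088, -0, 67.689, -10.227], TCP at [154.531, -605.571, 222.548] pointing down, gripper open.
Joint ranges: [-176.69, 176.69], [-43.24, 126.21], [12.49, 139.97], [-82, 262], [0, 151.66], [-163.58, 163.58]. Speed limits (degrees/s): [159.86, 159.86, 180, 180, 180, 180].

## Interface

Orientations are given as a 3x3 rotation matrix whose columns are the frame's x, y, z axes.
In Python, from workcell import manip gives the robot as it stands.
- The arm moves only by the tool apply_moves, never from a script. Its argument "targets" is text: rows parted by semicolons, each of 7 numbers parted by spaces: the turn, a rotation vector about the tool's x, y, z in rad, then the shift along the tool's x, y, z in m, then the opening, from 0 (shut) to 1 (fully open). A call has 1 to 5 rows; each row is the pose to reach, as a shift and turn from the pose commanded when the call began, along the tool's axes at that moment; what a row does not reach only later rows make up. A row lasts 1/10 s, in which the tool goes at most 50 mm and 8.59 degrees, less where a joint would pass 70% of its speed; a pose out of reach is approached as far as the arm can. A call with a gripper value outside its range is refused whole. The fingers move at their own pace and stop on an object; "newtons" is the grip in N (left out, the last holds). Time passes only in rows, so rows that repeat a pose let the fingers close. It gives the time, the measured TCP pose, the force and the opening at its end, in the units of the state.
- manip.sense(): the state, without advancing time (a new reading comes with each control period).
- manip.get_image(name): name is "scene" or "top" or "wrist"; returns a dict with "image" (480x640x3 uint8, red, green, blue), "vfov" (degrees; the focal length in pixels is half the picture's height over the tangent of half this angle, whatever the lens; pixels are square), "cx", "cy" (the principal point, pixels), "k1" (the pictures are not rectified: a ray, as slopes to the right and down, at radius r is drawn at 1 + k1 r^2 times it, then the intrinsics apply), "R" (3x3) and "t" (3): a world point X has camera coordinates R X + t. Camera axes: x right, y down, z forward; pixel columns grow to the right and rows downward; lengths in mm; the calibration is good to about 2 mm. A picture is of the moment at which its call begins. There is no depth.
- manip.close_job(): hands the job in, once; it reports no verdict.
Trained networks look in a picture, given as the dict that the camera call returned (one of the last four; its "shot" number tells which), for a name from the list of things; names that differ only in an ending like _2 or _b are one class to them, and where a whole thing is asked for, a point or a joint stands for the part that bears it (a point fixed in the world has none). Each returns a list of dicts, best first, with "conf" (0 to 1); they miss things now and then, are a little off and sometimes report something else, mostly with a low value. They report only what shows in the picture. A call takes as long as a camera call. They do not tell look-alikes from the thing itself.
- manip.masks_of(picture, thing): "pixels" (480x640 bool, what is visible of it) and "position" ([column, row] in pixels, amid what is visible of it).
The state is a dict: "time_s": time; "joint_positions": joint angles; "joint_vel": joint speeds; "joint_efforts": joint torques, N m; "position": TCP position; "eef_rot": TCP orientation; "wrist_force": force on the tool from outside, world axes, zero at the start; "moment": the same for the moment, N m; "width": finger opening in mm.
Only numpy, scipy, OpenCV 4.12 (cv2) and the standard library are available. Lean on these libraries where they do the work, as an engineer would, in place of code of your own. Each camera call takes 0.05 s, during which the arm holds its last target.

## Working session

There is one attempt and no reset: what is moved stays moved. The work goes in short steps, Python scripts to look and compute and a tool call to move; the robot and the scene stay as the last step left them, time stands still between calls to the robot, and variables do not carry over. Pictures are saved under pics/ and viewed, and the job is handed in when it is done.

Besides the shell and the picture viewer there is one more tool, called after "Call:" as name(argument=value, ...) on one line, values as JSON. apply_moves: Moves the arm, as the interface text tells. Its arguments: {"type":"object","properties":{"targets":{"type":"string"},"newtons":{"type":"number"}},"required":["targets"]}

```bash
ls; mkdir -p pics; cat > h.py <<'E'
import numpy as np, cv2, pickle
from workcell import manip
def shot(n,fn=None):
    p=manip.get_image(n)
    if fn: cv2.imwrite('pics/%s.png'%fn,cv2.cvtColor(p['image'],cv2.COLOR_RGB2BGR)); pickle.dump(p,open('pics/%s.pkl'%fn,'wb'))
    return p
def f(p): return 240/np.tan(np.radians(p['vfov']/2))
def proj(p,X):
    X=np.atleast_2d(X); c=X@np.array(p['R']).T+np.array(p['t']); s=c[:,:2]/c[:,2:]
    r2=(s**2).sum(1,keepdims=True); s=s*(1+p['k1']*r2); return s*f(p)+[p['cx'],p['cy']]
def ray(p,uv):
    uv=np.atleast_2d(uv).astype(float); d=(uv-[p['cx'],p['cy']])/f(p); s=d.copy()
    for _ in range(30): s=d/(1+p['k1']*(s**2).sum(1,keepdims=True))
    R=np.array(p['R']); o=-R.T@np.array(p['t']); v=np.c_[s,np.ones(len(s))]@R
    return o,v/np.linalg.norm(v,axis=1,keepdims=True)
def onz(p,uv,z):
    o,v=ray(p,uv); return o+v*((z-o[2])/v[:,2:])
E
python3 - <<'E'
from h import *
for n in ['scene','top','wrist']:
    p=shot(n,n+'0'); print(n,p['vfov'],p['cx'],p['cy'],p['k1'],(-np.array(p['R']).T@p['t']).round(0))
    for t in ['block_mid','case','scale_mid','rack','clear_plate','camera_head','frosted_end','label']:
        try:
            print(t,[(round(m['conf'],2),np.round(m['position']).tolist(),int(m['pixels'].sum())) for m in manip.masks_of(p,t)])
        except Exception as e: print(t,e)
s=manip.sense(); print(s)
E
```

```text
pics
scene 49.04861054790044 322.5689285651945 240.16293361253506 0.03285133057511112 [1056. -568. 1153.]
block_mid [(0.73, [316.0, 254.0], 416), (0.52, [290.0, 314.0], 1169)]
case [(0.68, [452.0, 203.0], 11258)]
scale_mid [(0.91, [205.0, 326.0], 572), (0.88, [143.0, 287.0], 547), (0.75, [271.0, 317.0], 330)]
rack [(0.79, [289.0, 314.0], 1137), (0.58, [450.0, 203.0], 11384), (0.54, [418.0, 272.0], 1305)]
clear_plate [(0.64, [296.0, 303.0], 404)]
camera_head [(0.81, [419.0, 267.0], 1325)]
frosted_end [(0.61, [162.0, 299.0], 145), (0.47, [280.0, 335.0], 110), (0.41, [181.0, 319.0], 109)]
label [(0.81, [273.0, 315.0], 420), (0.71, [207.0, 330.0], 664), (0.57, [144.0, 290.0], 463)]
top 49.07597856878657 326.6787021430263 232.6779408072061 -0.013971815431061716 [ 408.  -82. 1506.]
block_mid [(0.71, [314.0, 254.0], 266)]
case [(0.97, [168.0, 220.0], 14157)]
scale_mid [(0.74, [458.0, 318.0], 389), (0.73, [172.0, 214.0], 14368), (0.55, [442.0, 254.0], 317), (0.47, [385.0, 222.0], 294)]
rack [(0.83, [368.0, 223.0], 852), (0.57, [385.0, 222.0], 222)]
clear_plate [(0.6, [364.0, 217.0], 193)]
ca
[... 584 characters left out ...]
29974e-04,
        6.76889706e+01, -1.02280556e+01]), 'joint_vel': array([ 0.13602256, -0.01304214, -0.02555025, -0.03830335, -0.0385621 ,
        0.01627634]), 'joint_efforts': array([ 1.88848671e-04, -4.40017390e+01, -1.76983452e+01,  6.33910485e-02,
        5.05033589e-02, -3.59316834e-05]), 'position': array([ 154.55498979, -605.58363259,  222.5686532 ]), 'eef_rot': array([[ 1.69711266e-05,  9.68953389e-01,  2.47243461e-01],
       [-4.18374403e-05,  2.47243461e-01, -9.68953388e-01],
       [-9.99999999e-01,  6.10019712e-06,  4.47345297e-05]]), 'wrist_force': array([0.06258485, 0.00977499, 0.06917425]), 'moment': array([-0.03744832,  0.0054008 , -0.01130852]), 'width': 86.83535500937329}
```

View pictures.

View pics/scene0.png

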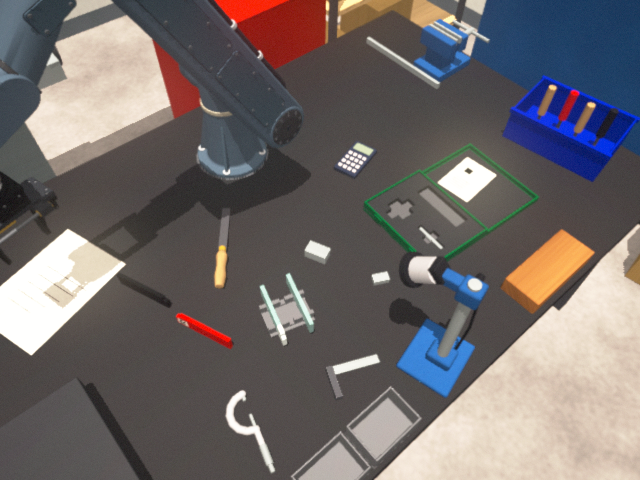

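View pics/top0.png

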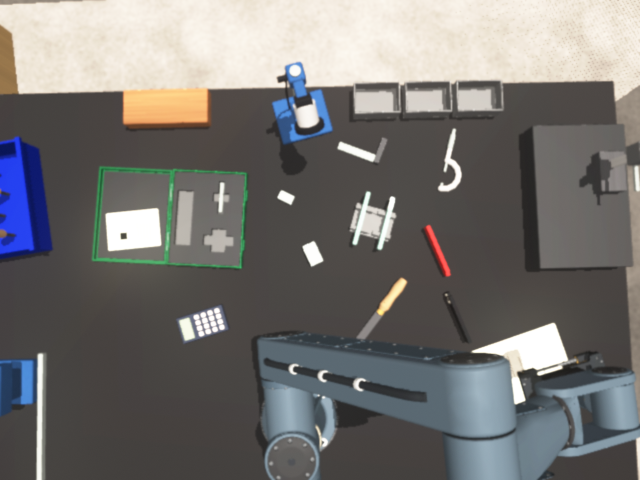

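View pics/wrist0.png

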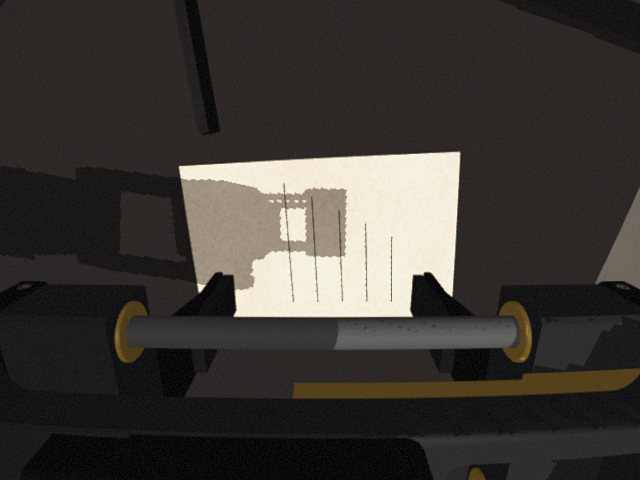

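```bash
python3 - <<'E'
import cv2
a=cv2.imread('pics/top0.png'); cv2.imwrite('pics/top0c.png',cv2.resize(a[170:290,280:440],(800,600),interpolation=cv2.INTER_CUBIC))
cv2.imwrite('pics/top0d.png',cv2.resize(a[120:320,40:310],(800,592),interpolation=cv2.INTER_CUBIC))
a=cv2.imread('pics/scene0.png'); cv2.imwrite('pics/scene0c.png',cv2.resize(a[240:360,240:400],(800,600),interpolation=cv2.INTER_CUBIC))
E
```

```text
(no output)
```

View pics/top0c.png

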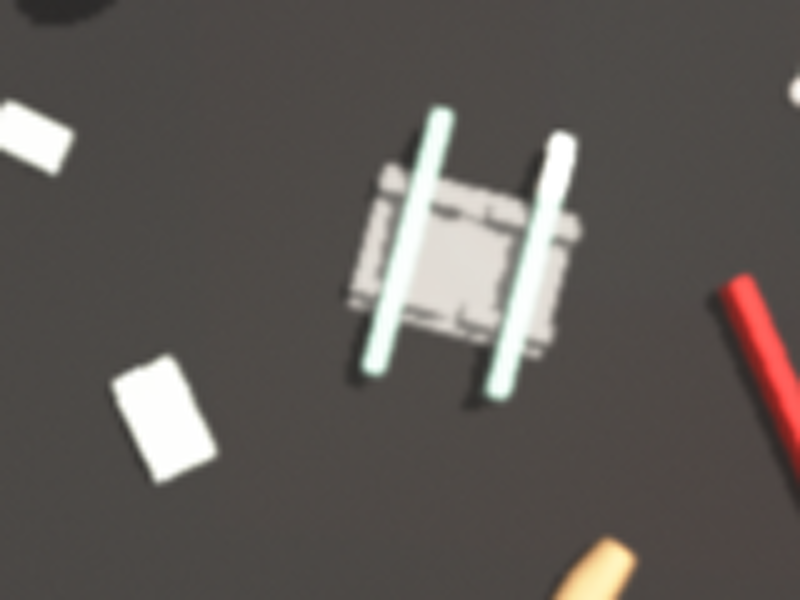

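View pics/scene0c.png

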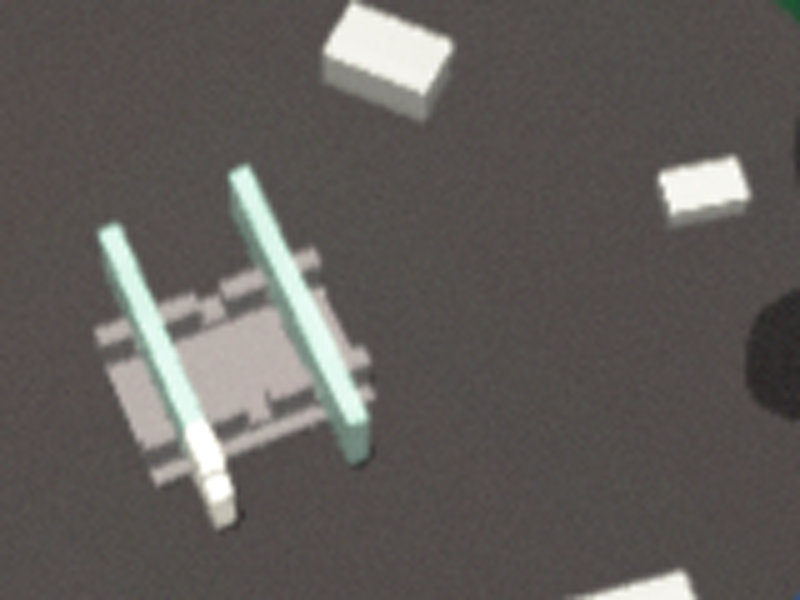

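View pics/top0d.png

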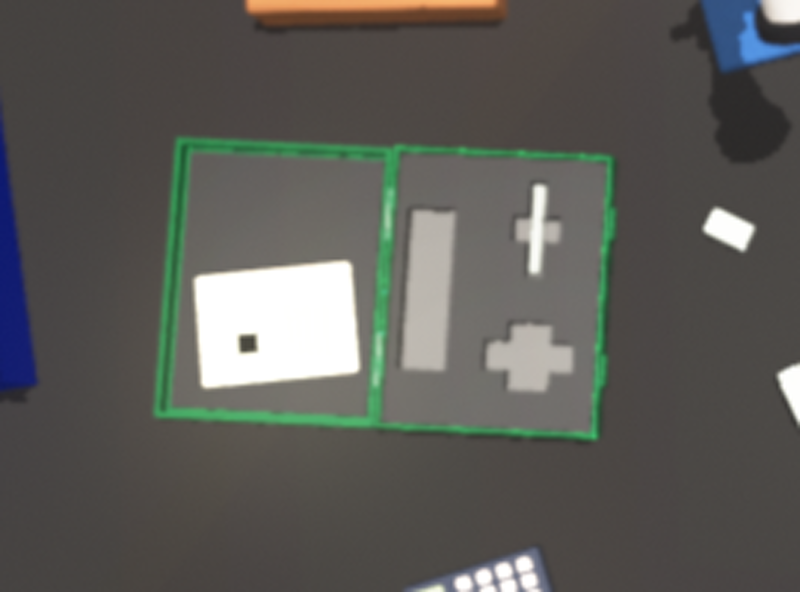

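```bash
cat > a1.py <<'E'
from h import *
P={n:pickle.load(open('pics/%s0.pkl'%n,'rb')) for n in ['scene','top']}
print('R top',np.round(P['top']['R'],3).tolist(), 'ori', )
def blob(n,box,thr):
    p=P[n]; g=p['image'].max(2).astype(int); m=np.zeros(g.shape,np.uint8); x0,y0,x1,y1=box; m[y0:y1,x0:x1]=(g[y0:y1,x0:x1]>thr); return m
m=blob('top',(300,238,326,270),150)
c=max(cv2.findContours(m,0,1)[0],key=cv2.contourArea)
r=cv2.minAreaRect(c); print(r); bx=cv2.boxPoints(r); w=onz(P['top'],bx,28); print('block top corners',w.round(1).tolist(),w.mean(0))
e=w-np.roll(w,1,0); print(np.linalg.norm(e,axis=1),np.degrees(np.arctan2(e[:,1],e[:,0])))
def pt(n,lst,z):
    w=onz(P[n],lst,z); return w
# green case from top
img=P['top']['image'].astype(int); g=((img[...,1]-np.maximum(img[...,0],img[...,2]))>25).astype(np.uint8); g[:, :60]=0;g[:,260:]=0
c=np.vstack(cv2.findContours(g,0,1)[0]); r=cv2.minAreaRect(c); print('case+lid',r, pt('top',cv2.boxPoints(r),36).round(1).tolist())
# plates, top edge: convert crop px
def cr(u,v): return (280+u/5,170+v/5)
for nm,a,b in [('clear',(440,110),(373,372)),('scale',(563,135),(498,395))]:
    w=pt('top',[cr(*a),cr(*b)],54); d=w[1]-w[0]; print(nm,w.round(1).tolist(),w.mean(0).round(1),np.linalg.norm(d),np.degrees(np.arctan2(-d[1],-d[0])))
def cs(u,v): return (240+u/5,240+v/5)
for nm,a,b in [('clear',(240,173),(358,425)),('scale',(110,230),(222,505))]:
    w=pt('scene',[cs(*a),cs(*b)],54); d=w[1]-w[0]; print('sc',nm,w.round(1).tolist(),w.mean(0).round(1),np.linalg.norm(d),np.degrees(np.arctan2(d[1],d[0])))
def cd(u,v): return (40+u*270/800,120+v*200/592)
print('pocket top edges', pt('top',[cd(530,357)],30), 'rect corners of case half (crop)', pt('top',[cd(397,148),cd(611,157),cd(597,437),cd(375,425)],36).round(1).tolist())
E
python3 a1.py
python3 - <<'E'
import cv2
a=cv2.imread('pics/top0.png'); cv2.imwrite('pics/top0e.png',cv2.resize(a[50:180,240:400],(800,650),interpolation=cv2.INTER_CUBIC)[:600])
a=cv2.imread('pics/scene0.png'); cv2.imwrite('pics/scene0e.png',cv2.resize(a[240:400,380:500],(600,800),interpolation=cv2.INTER_CUBIC)[:780][:,:].copy()[:600])
E
```

```text
R top [[-0.024, -1.0, 0.005], [-0.997, 0.024, -0.071], [0.071, -0.006, -0.997]] ori
((312.29998779296875, 253.1000213623047), (22.807889938354492, 13.86362075805664), 63.43495178222656)
block top corners [[477.2, -17.8, 28.0], [493.9, -53.1, 28.0], [435.9, -80.4, 28.0], [419.3, -45.3, 28.0]] [456.57267592 -49.16185833  28.        ]
[64.09337666 38.97594027 64.15186632 38.87303499] [  25.33324736  -64.73371891 -154.75876057  115.18001643]
case+lid ((169.84164428710938, 216.3258056640625), (152.493896484375, 97.03291320800781), 2.726310968399048) [[448.3, 568.3, 36.0], [722.2, 557.5, 36.0], [691.0, 126.4, 36.0], [418.1, 142.8, 36.0]]
clear [[622.1, -208.6, 54.0], [476.9, -167.2, 54.0]] [ 549.5 -187.9   54. ] 150.9220120408579 -15.911005586311482
scale [[606.5, -276.6, 54.0], [462.6, -235.9, 54.0]] [ 534.5 -256.3   54. ] 149.5456017797599 -15.800743129105705
sc clear [[483.1, -164.4, 54.0], [626.1, -208.8, 54.0]] [ 554.6 -186.6   54. ] 149.712939731409 -17.254422253285888
sc scale [[467.8, -232.9, 54.0], [616.7, -281.5, 54.0]] [ 542.3 -257.2   54. ] 156.64978739422102 -18.09963172931374
pocket top edges [[497.75847974 212.47237722  30.        ]] rect corners of case half (crop) [[700.3, 336.4, 36.0], [686.7, 132.3, 36.0], [420.4, 148.9, 36.0], [436.6, 357.9, 36.0]]
```

View pics/top0e.png

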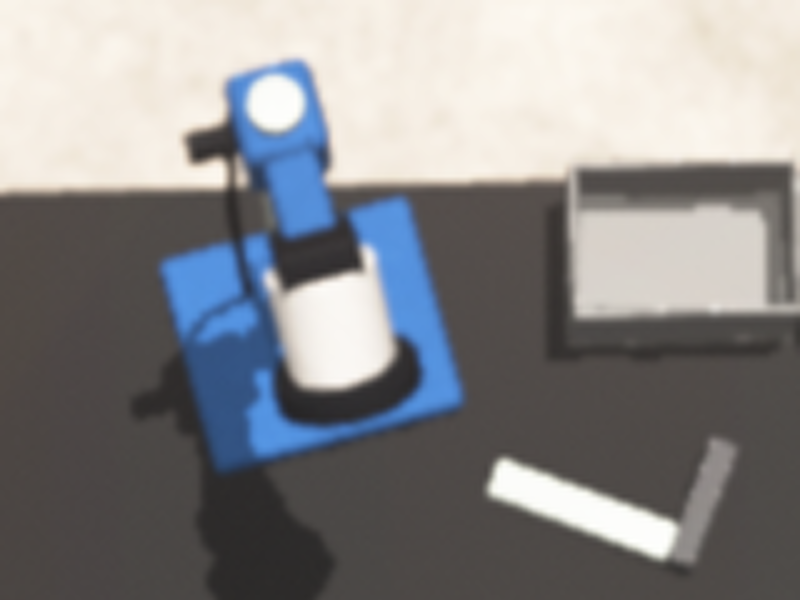

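View pics/scene0e.png

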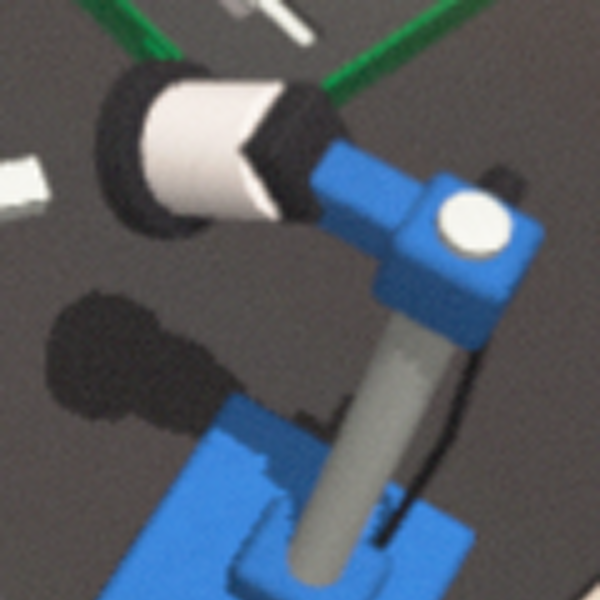

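Look-alikes, by pixel in the top view:
- **Scale:** the plate at (385,222) has a frosted, notched end. The clear plate is at (364,217). The red (437,250) and black (456,318) bars and the square at (360,152) also resemble it. I choose (385,222), as the crop shows the white frosted end with the notch.
- **Block:** the large one is at (313,254) and the small one at (286,198). I choose (313,254).

I'll set up a move helper, then hover over the block.

```bash
cat >> h.py <<'E'
from scipy.spatial.transform import Rotation as Ro
def down(th):
    t=np.radians(th); x=np.array([0,0,-1.]); z=np.array([np.cos(t),np.sin(t),0]); return np.c_[x,np.cross(z,x),z]
def go(R,p,s=None):
    s=s or manip.sense(); R0=np.array(s['eef_rot']); rv=Ro.from_matrix(R0.T@R).as_rotvec(); d=R0.T@(np.array(p)-s['position'])/1000
    print('t',round(s['time_s'],2),'MOVE',np.round(rv,4),np.round(d,4),'deg',round(np.degrees(np.linalg.norm(rv)),1),'mm',round(np.linalg.norm(d)*1e3,1)); return rv,d
E
python3 -c "
from h import *
go(down(115.3),[456,-49,200])
go(down(20),[380,-400,230])"
```

```text
t 1.35 MOVE [ 2.9499e+00 -0.0000e+00 -1.0000e-04] [ 0.0226  0.4297 -0.4648] deg 169.0 mm 633.4
t 1.35 MOVE [-1.67  0.    0.  ] [-0.0074  0.2693 -0.1435] deg 95.7 mm 305.2
```

Call:
apply_moves(targets="-1.67 0 0 0 0.27 -0.143 1; -1.67 0 0 0 0.27 -0.143 1; -1.67 0 0 0 0.27 -0.143 1; -1.67 0 0 0 0.27 -0.143 1; -1.67 0 0 0 0.27 -0.143 1")

```text
time_s: 1.85
position: [340.9, -436.3, 222.7]
eef_rot: [[0.0, 0.536, 0.844], [-0.0, 0.844, -0.536], [-1.0, -0.0, 0.001]]
wrist_force: [0.8, -0.4, 0.4]
width: 87.1
```

```bash
python3 -c "
from h import *
s=manip.sense();print(s['joint_positions'].round(1),s['position'].round(1))
go(down(115.3),[456,-49,200])"
```

```text
[-63.6  24.7  92.4   0.   62.8 -31.2] [ 340.9 -436.3  222.7]
t 1.85 MOVE [-2.5778e+00  0.0000e+00  8.0000e-04] [ 0.0226  0.3887 -0.1103] deg 147.7 mm 404.7
```

Call:
apply_moves(targets="-2.578 0 0 0.0226 0.389 -0.11 1; -2.578 0 0 0.0226 0.389 -0.11 1; -2.578 0 0 0.0226 0.389 -0.11 1; -2.578 0 0 0.0226 0.389 -0.11 1; -2.578 0 0 0.0226 0.389 -0.11 1")

```text
time_s: 2.35
position: [412.8, -197.0, 208.8]
eef_rot: [[0.001, -0.184, 0.983], [-0.0, 0.983, 0.184], [-1.0, -0.001, 0.001]]
wrist_force: [1.1, -0.3, -0.2]
width: 87.4
```

```bash
python3 -c "
from h import *
go(down(115.3),[456,-49,200])"
```

```text
t 2.35 MOVE [-1.8278e+00 -0.0000e+00  1.1000e-03] [0.0087 0.1376 0.0696] deg 104.7 mm 154.5
```

Call:
apply_moves(targets="-1.828 0 0 0.009 0.138 0.07 1; -1.828 0 0 0.009 0.138 0.07 1; -1.828 0 0 0.009 0.138 0.07 1; -1.828 0 0 0.009 0.138 0.07 1; -1.828 0 0 0.009 0.138 0.07 1")

```text
time_s: 2.85
position: [457.0, -48.2, 199.7]
eef_rot: [[0.0, -0.807, 0.59], [0.0, 0.59, 0.807], [-1.0, -0.0, 0.0]]
wrist_force: [-0.6, -1.1, 0.1]
width: 87.2
```

```bash
python3 -c "
from h import *
go(down(115.3),[456,-49,200])"
```

```text
t 2.85 MOVE [-1.0725e+00  1.0000e-04  3.0000e-04] [-0.0003  0.0003 -0.0012] deg 61.4 mm 1.3
```

Call:
apply_moves(targets="-1.072 0 0 0 0 -0.001 1; -1.072 0 0 0 0 -0.001 1; -1.072 0 0 0 0 -0.001 1; -1.072 0 0 0 0 -0.001 1; -1.072 0 0 0 0 -0.001 1")

```text
time_s: 3.35
position: [456.2, -51.4, 199.8]
eef_rot: [[0.001, -0.993, -0.114], [-0.0, -0.114, 0.993], [-1.0, -0.0, -0.0]]
wrist_force: [0.6, -0.3, -0.5]
width: 87.1
```

Call:
apply_moves(targets="-0.322 0 0 0 0 0 1; -0.322 0 0 0 0 0 1; -0.322 0 0 0 0 0 1; -0.322 0 0 0 0 0 1")

```text
time_s: 3.75
position: [456.2, -51.3, 199.7]
eef_rot: [[0.0, -0.91, -0.415], [-0.0, -0.415, 0.91], [-1.0, -0.0, -0.0]]
wrist_force: [0.3, -0.4, 0.2]
width: 87.1
```

```bash
python3 -c "
from h import *
s=manip.sense();print(s['joint_positions'].round(1),s['position'].round(1))
go(down(115.3),[456,-49,200])
p=shot('wrist','w1');print(manip.sense()['time_s'])"
```

```text
[ -20.4   19.5  106.6    0.    53.8 -134.9] [456.2 -51.3 199.7]
t 3.75 MOVE [-0.0138 -0.0002  0.0002] [-0.0003 -0.0008  0.0022] deg 0.8 mm 2.4
3.8
```

View pics/w1.png

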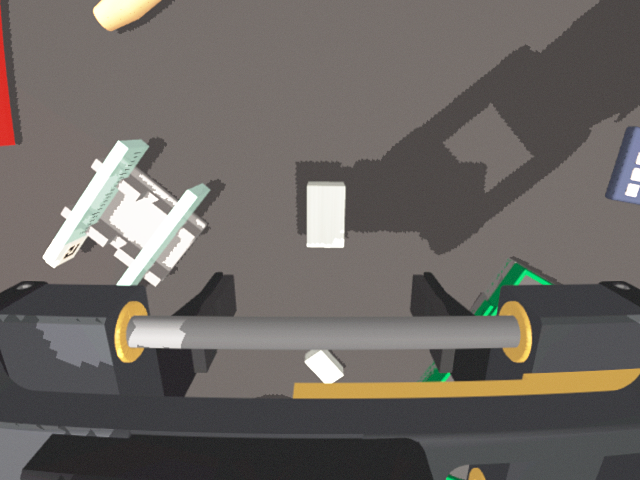

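```bash
python3 - <<'E'
from h import *
a=cv2.imread('pics/w1.png'); cv2.imwrite('pics/w1c.png',cv2.resize(a[165:265,270:380],(660,600),interpolation=cv2.INTER_CUBIC))
p=pickle.load(open('pics/w1.pkl','rb'))
for c,th in [((456,-49),25.3),((456,-49),25.0)]:
    t=np.radians(th);ux=np.array([np.cos(t),np.sin(t)]);uy=np.array([-ux[1],ux[0]])
    print(np.vstack([proj(p,[*(np.array(c)+sx*30*ux+sy*18*uy),z])for z in(28,0) for sx,sy in((1,1),(1,-1),(-1,-1),(-1,1))]).round(1).tolist())
E
```

```text
[[343.9, 246.0], [307.0, 246.5], [305.4, 185.1], [344.1, 184.6], [342.4, 237.7], [308.1, 238.2], [306.6, 181.0], [342.5, 180.5]]
[[343.8, 246.1], [306.8, 246.4], [305.5, 185.0], [344.3, 184.7], [342.3, 237.8], [308.0, 238.1], [306.8, 180.9], [342.6, 180.6]]
```

View pics/w1c.png

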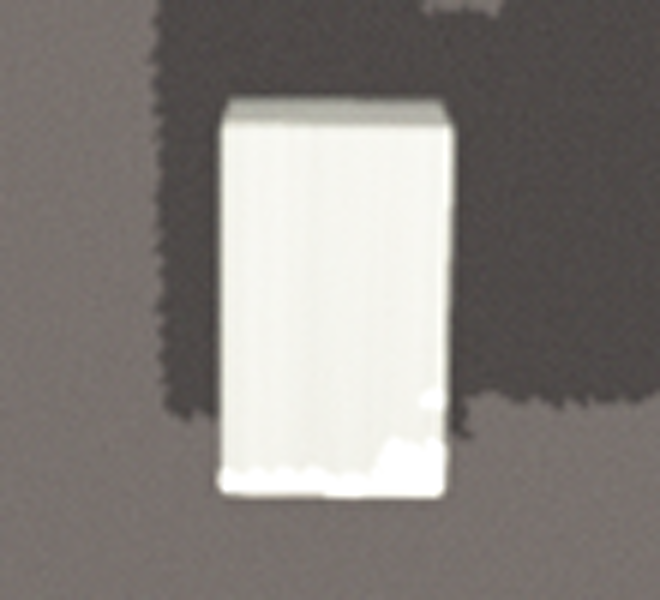

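```bash
python3 - <<'E'
from h import *
p=pickle.load(open('pics/w1.pkl','rb'))
q=[(306.3,185.5),(345.8,185.5),(344.2,247.8),(306.3,247.5)]
w=onz(p,q,28); print(w.round(1).tolist(),w.mean(0)); e=np.roll(w,-1,0)-w; print(np.linalg.norm(e,axis=1),np.degrees(np.arctan2(e[:,1],e[:,0])))
E
```

```text
[[436.5, -77.2, 28.0], [421.3, -43.7, 28.0], [477.0, -18.9, 28.0], [492.0, -52.7, 28.0]] [456.69728149 -48.1039808   28.        ]
[36.73026583 60.9900472  36.99597792 60.67522363] [ 114.53588834   24.06271181  -65.95599318 -156.18938258]
```

```bash
python3 -c "
from h import *
go(down(114.2),[456.7,-48.1,60])
go(down(114.2),[456.7,-48.1,6])"
```

```text
t 3.8 MOVE [ 0.0053 -0.0001  0.0002] [ 0.1397 -0.0019  0.0027] deg 0.3 mm 139.7
t 3.8 MOVE [ 0.0053 -0.0001  0.0002] [ 0.1937 -0.0018  0.0027] deg 0.3 mm 193.7
```

Call:
apply_moves(targets="0.005 0 0 0.05 -0.002 0.0027 0.8; 0.005 0 0 0.1 -0.002 0.0027 0.7; 0.005 0 0 0.14 -0.002 0.0027 0.7; 0.005 0 0 0.18 -0.002 0.0027 0.7; 0.005 0 0 0.194 -0.002 0.0027 0.7", newtons=40)

```text
time_s: 4.3
position: [455.1, -47.5, 2.4]
eef_rot: [[-0.005, -0.912, -0.41], [0.002, -0.41, 0.912], [-1.0, 0.004, 0.004]]
wrist_force: [-0.5, 0.5, 0.4]
width: 61.9
```

Call:
apply_moves(targets="0 0 0 0 0 0 0.7; 0 0 0 0 0 0 0.3; 0 0 0 0 0 0 0.3; 0 0 0 0 0 0 0.3; 0 0 0 0 0 0 0.3", newtons=40)

```text
time_s: 4.8
position: [457.5, -48.3, 6.7]
eef_rot: [[0.002, -0.911, -0.412], [-0.001, -0.412, 0.911], [-1.0, -0.002, -0.002]]
wrist_force: [-0.6, 0.1, 0.4]
width: 36.7
```

```bash
python3 -c "
from h import *
s=manip.sense();print(s['joint_positions'].round(1),s['position'].round(1),s['wrist_force'],s['width'])
go(down(114.2),[456.7,-48.1,6])"
```

```text
[ -20.    41.3  114.3    0.    24.2 -134.3] [457.5 -48.3   6.7] [-0.56584695  0.08631356  0.37182235] 36.66541897757215
t 4.8 MOVE [ 0.0027 -0.0017  0.0017] [0.0007 0.0006 0.0005] deg 0.2 mm 1.0
```

Call:
apply_moves(targets="0 0 0 0 0 0 0.3; 0 0 0 -0.01 0 0 0.3; 0 0 0 -0.04 0 0 0.3; 0 0 0 -0.08 0 0 0.3; 0 0 0 -0.12 0 0 0.3")

```text
time_s: 5.3
position: [455.3, -47.6, 126.5]
eef_rot: [[-0.003, -0.911, -0.412], [0.001, -0.412, 0.911], [-1.0, 0.002, 0.002]]
wrist_force: [1.2, 1.2, -5.5]
width: 35.4
```

```bash
python3 -c "
from h import *
s=manip.sense();print(s['joint_positions'].round(1),s['position'].round(1),s['wrist_force'],s['width'])
go(down(86.4),[498,212,180]);go(down(86.4),[450,200,180])"
```

```text
[ -20.    26.9  110.8   -0.    42.5 -134.4] [455.3 -47.6 126.5] [ 1.17598806  1.15271721 -5.45929134] 35.407590491241805
t 5.3 MOVE [ 0.488   0.0016 -0.0028] [-0.0533 -0.1458  0.219 ] deg 28.0 mm 268.4
t 5.3 MOVE [ 0.488   0.0016 -0.0028] [-0.0532 -0.0971  0.2278] deg 28.0 mm 253.3
```

Call:
apply_moves(targets="0.488 0 0 -0.053 -0.21 0.189 0.3; 0.488 0 0 -0.053 -0.21 0.189 0.3; 0.488 0 0 -0.053 -0.21 0.189 0.3; 0.488 0 0 -0.053 -0.21 0.189 0.3; 0.488 0 0 -0.053 -0.21 0.189 0.3")

```text
time_s: 5.8
position: [546.9, 161.2, 168.3]
eef_rot: [[-0.002, -0.998, 0.065], [-0.0, 0.065, 0.998], [-1.0, 0.002, -0.001]]
wrist_force: [0.9, -0.5, -5.4]
width: 35.8
```

Call:
apply_moves(targets="0 0 0 0 -0.025 0.022 0.3; 0 0 0 0 -0.025 0.022 0.3; 0 0 0 0 -0.025 0.022 0.3")

```text
time_s: 6.1
position: [572.9, 180.4, 167.3]
eef_rot: [[-0.003, -0.998, 0.061], [-0.001, 0.061, 0.998], [-1.0, 0.003, -0.001]]
wrist_force: [-1.0, 0.1, -5.7]
width: 35.6
```

```bash
python3 -c "
from h import *
s=manip.sense();print(s['joint_positions'].round(1),s['position'].round(1),s['wrist_force'],s['width'])
p=shot('wrist','w2');go(down(86.4),[570,212,180])"
```

```text
[  6.8  32.2  88.6  -0.   59.3 -79.6] [572.9 180.4 167.3] [-1.04267832  0.06006773 -5.6591138 ] 35.64229998957013
t 6.15 MOVE [ 0.0005 -0.0012 -0.0044] [-0.0129  0.0042  0.0321] deg 0.3 mm 34.9
```

View pics/w2.png

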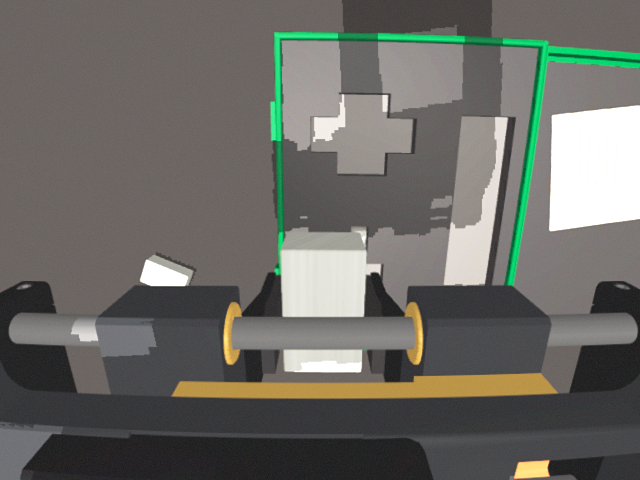

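```bash
python3 - <<'E'
from h import *
a=cv2.imread('pics/w2.png'); cv2.imwrite('pics/w2c.png',cv2.resize(a[80:190,295:430],(810,660),interpolation=cv2.INTER_CUBIC)[:600,:800])
cv2.imwrite('pics/w2d.png',cv2.resize(a[215:385,260:390],(459,600),interpolation=cv2.INTER_CUBIC))
E
```

```text
(no output)
```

View pics/w2c.png

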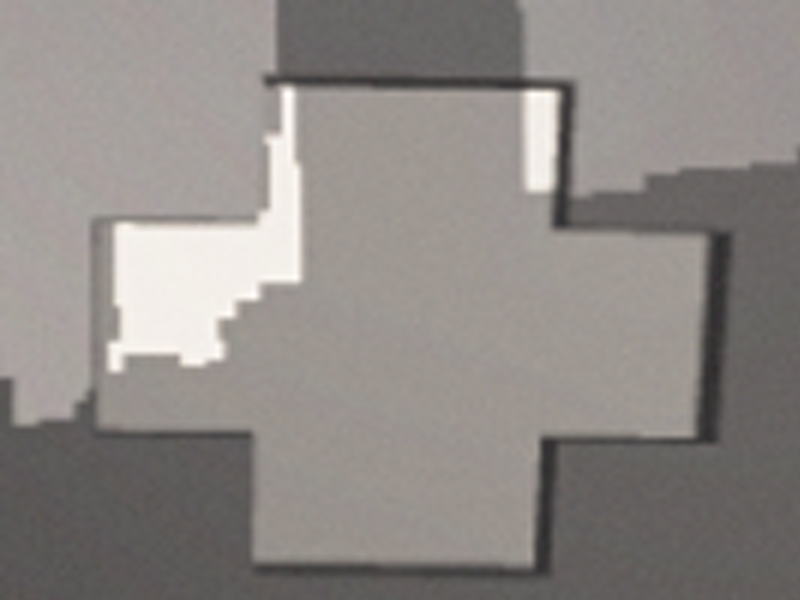

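View pics/w2d.png

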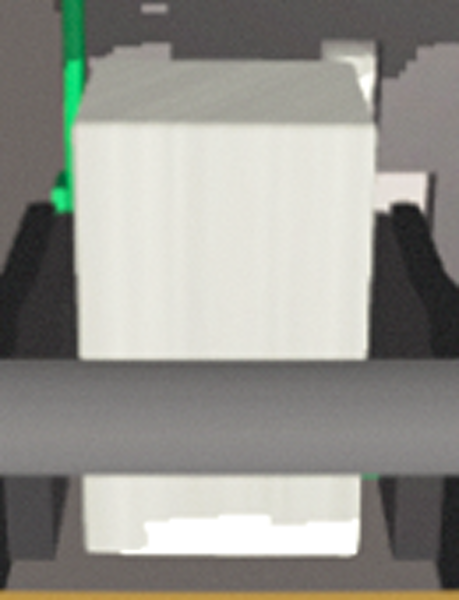

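```bash
cat > fit.py <<'E'
from h import *
def fit2(model,w):
    from scipy.optimize import least_squares
    def tr(q): c,s=np.cos(q[2]),np.sin(q[2]); return model@np.array([[c,s],[-s,c]])+q[:2]
    r=least_squares(lambda q:(tr(q)-w).ravel(),[*w.mean(0),np.arctan2(*(w[0]-w[-1])[::-1])*0+q0]); print('fit',r.x[:2].round(2),np.degrees(r.x[2]).round(2),'res',r.fun.reshape(-1,2).round(1).tolist()); return r.x
q0=-0.06
E
python3 - <<'E'
from fit import *
p=pickle.load(open('pics/w2.pkl','rb')); s=manip.sense()
c=np.array([(267,77),(573,82),(549,571),(252,569),(95,215),(95,432),(730,232),(716,440)])/6+[295,80]
# image up = -x, image right=+y
m=np.array([(-32.5,-20.5),(-32.5,20.5),(32.5,20.5),(32.5,-20.5),(-14,-42.5),(14,-42.5),(-14,42.5),(14,42.5)])
w=onz(p,c,30)[:,:2]; fit2(m,w)
b=np.array([(73,123),(377,123),(358,552),(85,552)])/3.53+[260,215]
mb=np.array([(-30,-18),(-30,18),(30,18),(30,-18)])
for z in (188.6,): 
    wb=onz(p,b,z)[:,:2]; fit2(mb,wb)
print(s['position'], np.degrees(np.arctan2(s['eef_rot'][1][2],s['eef_rot'][0][2])))
E
```

```text
fit [499.98 216.76] -4.25 res [[-0.5, -0.4], [-0.3, 0.4], [0.5, -0.1], [0.1, 0.0], [0.3, -0.1], [-0.1, -0.2], [-0.3, 0.3], [0.3, 0.1]]
fit [572.18 179.89] -3.77 res [[-0.3, -0.2], [-0.1, 0.1], [0.3, 0.1], [0.1, 0.0]]
[572.12922468 179.63988611 167.12225182] 86.42702575185359
```

```bash
python3 -c "
from h import *
go(down(85.75),[572,212,100])"
```

```text
t 6.15 MOVE [ 0.0118 -0.0012 -0.0044] [0.0671 0.0019 0.0324] deg 0.7 mm 74.5
```

Call:
apply_moves(targets="0.012 -0.001 -0.004 0.03 0.002 0.015 0.3; 0.012 -0.001 -0.004 0.05 0.002 0.03 0.3; 0.012 -0.001 -0.004 0.067 0.002 0.032 0.3; 0.012 -0.001 -0.004 0.067 0.002 0.032 0.3; 0.012 -0.001 -0.004 0.067 0.002 0.032 0.3")

```text
time_s: 6.65
position: [573.3, 210.9, 100.9]
eef_rot: [[0.002, -0.997, 0.076], [0.0, 0.076, 0.997], [-1.0, -0.002, 0.0]]
wrist_force: [0.6, 0.3, -4.3]
width: 35.9
```

```bash
python3 -c "
from h import *
s=manip.sense();print(s['position'],s['joint_vel'].round(1))
p=shot('wrist','w3');s=manip.sense();print(s['position'])
a=cv2.imread('pics/w3.png'); cv2.imwrite('pics/w3c.png',cv2.resize(a[20:220,220:460],(720,600),interpolation=cv2.INTER_CUBIC))"
```

```text
[573.30005367 210.89861723 100.88403313] [-0.1 -1.3 -1.6  0.  -0.5  0. ]
[574.27343528 211.08085555 101.69603883]
```

View pics/w3c.png

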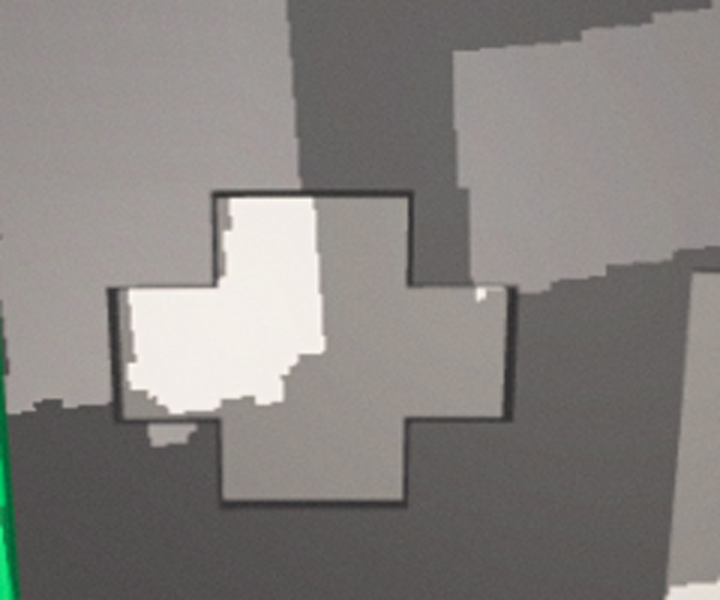

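View pics/w3.png

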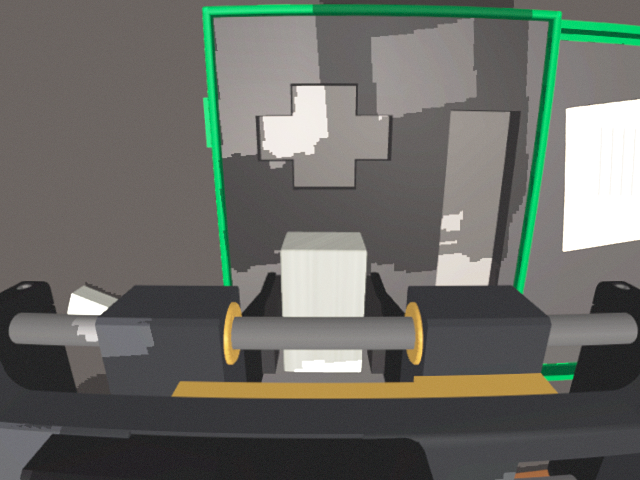

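```bash
python3 - <<'E'
from fit import *
p=pickle.load(open('pics/w3.pkl','rb')); s=manip.sense()
c=np.array([(211,191),(413,191),(407,505),(220,505),(108,288),(116,422),(517,287),(512,421)])/3+[220,20]
m=np.array([(-32.5,-20.5),(-32.5,20.5),(32.5,20.5),(32.5,-20.5),(-14,-42.5),(14,-42.5),(-14,42.5),(14,42.5)])
w=onz(p,c,30)[:,:2]; fit2(m,w)
print(s['position'], np.degrees(np.arctan2(s['eef_rot'][1][2],s['eef_rot'][0][2])), np.array(p['R'])@s['eef_rot'],np.array(p['R'])@s['position']+p['t'])
p=pickle.load(open('pics/w2.pkl','rb'));print(np.array(p['R'])@[572.5,180,167.2]+p['t'])
E
```

```text
fit [500.1  216.67] -4.1 res [[-0.1, 0.1], [-0.3, 0.2], [0.5, 0.2], [0.7, -0.3], [-0.4, -0.1], [0.1, -0.5], [-0.5, 0.3], [0.0, 0.1]]
[574.27343528 211.08085555 101.69603883] 85.6474718921198 [[ 5.50006283e-04  4.84960330e-04  9.99999731e-01]
 [-2.78285874e-01 -9.60498094e-01  6.18862618e-04]
 [ 9.60498136e-01 -2.78286140e-01 -3.93322377e-04]] [  1.01398192  30.67421521 177.94610991]
[  0.33565909  29.18457158 178.48331495]
```

```bash
python3 -c "
from h import *
go(down(85.85),[500.1,216.7,60])"
```

```text
t 6.7 MOVE [-0.0035  0.0008  0.004 ] [ 0.0414  0.0746 -0.0001] deg 0.3 mm 85.3
```

Call:
apply_moves(targets="-0.003 0.001 0.004 0.0 0.04 0 0.3; -0.003 0.001 0.004 0.02 0.0746 0 0.3; -0.003 0.001 0.004 0.0414 0.0746 0 0.3; -0.003 0.001 0.004 0.0414 0.0746 0 0.3; -0.003 0.001 0.004 0.0414 0.0746 0 0.3")

```text
time_s: 7.2
position: [502.3, 217.6, 60.7]
eef_rot: [[0.004, -0.997, 0.072], [0.001, 0.072, 0.997], [-1.0, -0.004, 0.001]]
wrist_force: [0.8, 0.4, -4.4]
width: 35.5
```

Call:
apply_moves(targets="0 0 0 0 0 0 0.3; 0 0 0 0 0 0 0.3")

```text
time_s: 7.4
position: [502.2, 217.7, 60.8]
eef_rot: [[0.004, -0.997, 0.072], [0.001, 0.072, 0.997], [-1.0, -0.004, 0.001]]
wrist_force: [-0.3, 1.0, -4.4]
width: 35.7
```

```bash
python3 -c "
from h import *
p=shot('wrist','w4');s=manip.sense();print(s['position'],s['joint_vel'].round(1),s['width'])
go(down(85.85),[500.1,216.7,40])"
```

```text
[501.66743149 217.66097013  60.49698365] [ 0.1  0.3  0.8  0.  -0.  -0. ] 35.77543247387594
t 7.45 MOVE [0.0001 0.0008 0.0027] [ 0.0205  0.0016 -0.0011] deg 0.2 mm 20.6
```

View pics/w4.png

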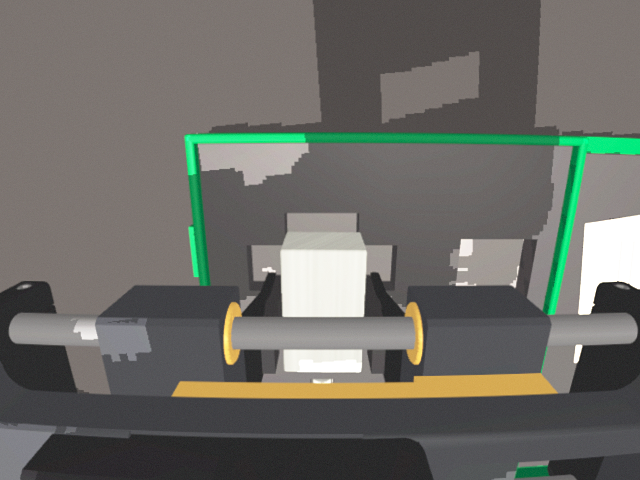

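```bash
python3 - <<'E'
from fit import *
a=cv2.imread('pics/w4.png'); cv2.imwrite('pics/w4c.png',cv2.resize(a[200:300,235:410],(788,450),interpolation=cv2.INTER_CUBIC))
p=pickle.load(open('pics/w4.pkl','rb'))
m=np.array([(-32.5,-20.5),(-32.5,20.5),(-14,-42.5),(-14,42.5)])
t=np.radians(-4.15);w=m@np.array([[np.cos(t),np.sin(t)],[-np.sin(t),np.cos(t)]])+[500.1,216.7]
print(proj(p,np.c_[w,[30]*4]).round(1))
E
```

```text
[[284.7 212.5]
 [359.4 212.5]
 [246.8 244.5]
 [397.3 244.6]]
```

View pics/w4c.png

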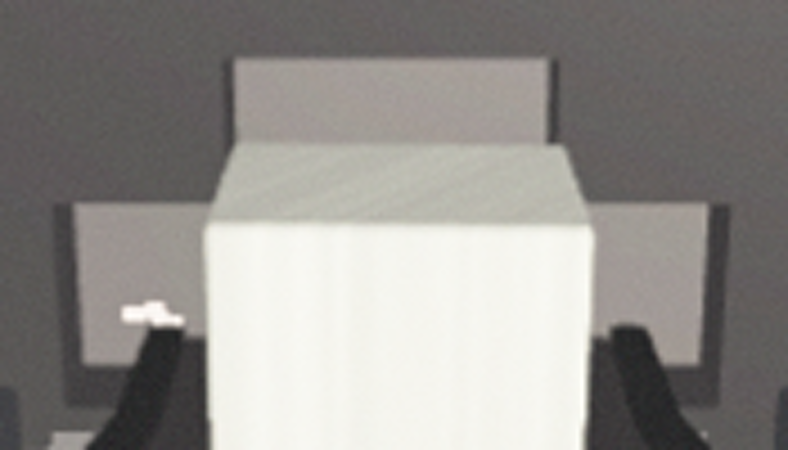

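Call:
apply_moves(targets="0 0.001 0.002 0.005 0.0016 -0.0011 0.3; 0 0.001 0.002 0.010 0.0016 -0.0011 0.3; 0 0.001 0.002 0.015 0.0016 -0.0011 0.3; 0 0.001 0.002 0.02 0.0016 -0.0011 0.3; 0 0.001 0.002 0.02 0.0016 -0.0011 0.3")

```text
time_s: 7.95
position: [497.7, 216.5, 38.4]
eef_rot: [[-0.004, -0.997, 0.072], [-0.001, 0.072, 0.997], [-1.0, 0.004, -0.002]]
wrist_force: [-0.7, 0.4, -4.4]
width: 35.7
```

```bash
python3 -c "
from h import *
s=manip.sense();print(s['position'],s['joint_vel'].round(1),s['wrist_force'])
go(down(85.85),[500.1,216.7,22.5])"
```

```text
[497.73303881 216.53131713  38.36891258] [ 0.1 -0.7 -0.2 -0.   0.5  0. ] [-0.68768457  0.44603028 -4.40477797]
t 7.95 MOVE [ 0.0007 -0.0015 -0.004 ] [ 0.0159 -0.0024  0.0004] deg 0.2 mm 16.0
```

Call:
apply_moves(targets="0 0 0 0 0 0 0.3; 0 0 0 0 0 0 0.3; 0 0 0 0 0 0 0.3; 0 0 0 0 0 0 0.3")

```text
time_s: 8.35
position: [498.6, 216.7, 39.6]
eef_rot: [[-0.002, -0.997, 0.072], [-0.001, 0.072, 0.997], [-1.0, 0.002, -0.001]]
wrist_force: [0.3, 0.3, -4.9]
width: 35.9
```

```bash
python3 -c "
from h import *
s=manip.sense();print(s['position'],s['joint_vel'].round(1),s['wrist_force'])
go(down(85.85),[500.1,216.7,25])"
```

```text
[498.57868633 216.70806542  39.61706527] [-0.1 -0.   0.2  0.1  0.2  0.1] [ 0.301868    0.307968   -4.91288956]
t 8.35 MOVE [ 0.0006 -0.0008 -0.0016] [ 0.0146 -0.0015  0.0001] deg 0.1 mm 14.7
```

Call:
apply_moves(targets="0 0 0 0.003 -0.0015 0 0.3; 0 0 0 0.006 -0.0015 0 0.3; 0 0 0 0.009 -0.0015 0 0.3; 0 0 0 0.011 -0.0015 0 0.3; 0 0 0 0.013 -0.0015 0 0.3")

```text
time_s: 8.85
position: [499.8, 216.5, 26.1]
eef_rot: [[-0.002, -0.997, 0.072], [-0.001, 0.072, 0.997], [-1.0, 0.002, -0.001]]
wrist_force: [-0.7, 0.1, -4.3]
width: 35.7
```

Call:
apply_moves(targets="0 0 0 0 0 0 0.3; 0 0 0 0 0 0 0.3")

```text
time_s: 9.05
position: [499.9, 216.5, 26.3]
eef_rot: [[-0.002, -0.997, 0.072], [-0.001, 0.072, 0.997], [-1.0, 0.002, -0.001]]
wrist_force: [0.8, -0.3, -5.1]
width: 35.6
```

```bash
python3 -c "
from h import *
p=shot('wrist','w5');s=manip.sense();print(s['position'],s['joint_vel'].round(1),s['wrist_force'],s['moment'])
go(down(85.85),[500.1,216.7,22.5])
a=cv2.imread('pics/w5.png'); cv2.imwrite('pics/w5c.png',cv2.resize(a[200:300,235:410],(788,450),interpolation=cv2.INTER_CUBIC))"
```

```text
[499.95975019 216.54469624  26.43476745] [ 0.1 -0.2 -0.   0.  -0.   0.1] [ 0.06047354  0.26291084 -4.78785022] [ 0.04010721 -0.14981273 -0.06933384]
t 9.1 MOVE [ 0.0006 -0.001  -0.0019] [ 0.0039 -0.0001  0.0002] deg 0.1 mm 3.9
```

View pics/w5c.png

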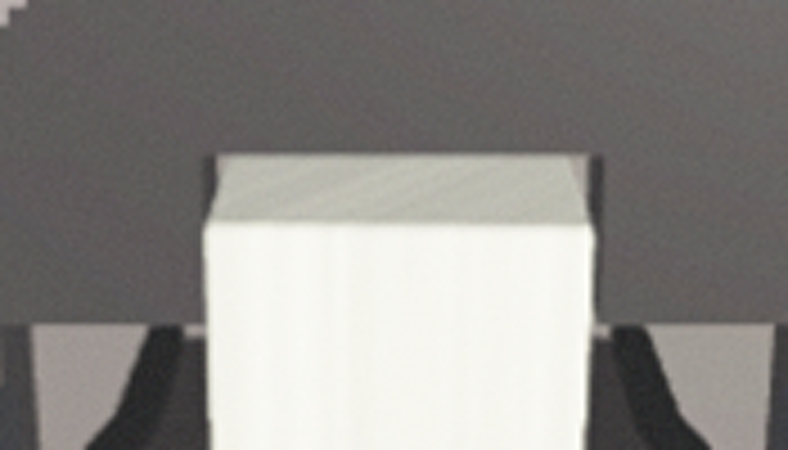

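Call:
apply_moves(targets="0 0 0 0.001 0 0 0.3; 0 0 0 0.002 0 0 0.3; 0 0 0 0.003 0 0 0.3; 0 0 0 0.0038 0 0 0.3; 0 0 0 0.0038 0 0 0.3")

```text
time_s: 9.6
position: [499.9, 216.5, 22.8]
eef_rot: [[-0.002, -0.997, 0.072], [-0.001, 0.072, 0.997], [-1.0, 0.002, -0.001]]
wrist_force: [-1.1, -0.7, -3.8]
width: 35.8
```

```bash
python3 -c "
from h import *
s=manip.sense();print(s['position'],s['joint_vel'].round(1),s['wrist_force'],s['moment'])"
```

```text
[499.89182911 216.53258377  22.75669305] [ 0.   0.  -0.   0.  -0.   0.1] [-1.09019868 -0.6686667  -3.83361193] [-0.00412681 -0.04287055 -0.00452363]
```

Call:
apply_moves(targets="0 0 0 0.0007 0 0 0.3; 0 0 0 0.0014 0 0 0.3; 0 0 0 0.0014 0 0 0.3")

```text
time_s: 9.9
position: [499.8, 216.6, 22.6]
eef_rot: [[-0.002, -0.997, 0.072], [-0.001, 0.072, 0.997], [-1.0, 0.002, -0.001]]
wrist_force: [-2.2, -1.2, 8.3]
width: 36.2
```

Call:
apply_moves(targets="0 0 0 0 0 0 0.5; 0 0 0 0 0 0 0.5; 0 0 0 0 0 0 0.5")

```text
time_s: 10.2
position: [500.4, 216.6, 21.4]
eef_rot: [[-0.001, -0.997, 0.072], [-0.001, 0.072, 0.997], [-1.0, 0.001, -0.001]]
wrist_force: [-0.8, -0.4, 0.6]
width: 43.0
```

Call:
apply_moves(targets="0 0 0 -0.005 0 0 0.52; 0 0 0 -0.02 0 0 0.52; 0 0 0 -0.05 0 0 0.55; 0 0 0 -0.09 0 0 0.6; 0 0 0 -0.13 0 0 0.6")

```text
time_s: 10.7
position: [499.7, 216.5, 152.3]
eef_rot: [[-0.003, -0.997, 0.072], [-0.001, 0.072, 0.997], [-1.0, 0.003, -0.001]]
wrist_force: [1.0, 0.4, -0.2]
width: 51.4
```

```bash
python3 -c "
from h import *
s=manip.sense();print(s['position'],s['width'],s['wrist_force'])
p=shot('wrist','w6')"
```

```text
[499.69392131 216.50904322 152.2809546 ] 51.44456901088628 [ 0.97029548  0.36684498 -0.22556339]
```

View pics/w6.png

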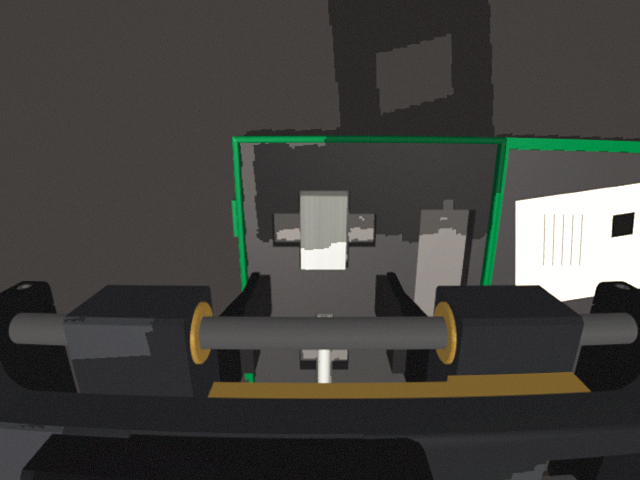

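```bash
python3 - <<'E'
from h import *
p=pickle.load(open('pics/w6.pkl','rb'))
a=cv2.imread('pics/w6.png'); cv2.imwrite('pics/w6c.png',cv2.resize(a[180:280,260:390],(780,600),interpolation=cv2.INTER_CUBIC))
t=np.radians(-4.15);mb=np.array([(-30,-18),(-30,18),(30,18),(30,-18)])@np.array([[np.cos(t),np.sin(t)],[-np.sin(t),np.cos(t)]])+[500,216.6]
for z in (44,47,50): print(z,((proj(p,np.c_[mb,[z]*4])-[260,180])*6).round(0).tolist())
go(down(74),[528,-253,200])
E
```

```text
44 [[243.0, 100.0], [527.0, 100.0], [518.0, 542.0], [250.0, 542.0]]
47 [[241.0, 104.0], [528.0, 104.0], [519.0, 551.0], [249.0, 550.0]]
50 [[240.0, 108.0], [530.0, 109.0], [521.0, 559.0], [247.0, 559.0]]
t 10.75 MOVE [0.2078 0.0031 0.0088] [-0.0416 -0.058  -0.4676] deg 11.9 mm 473.0
```

View pics/w6c.png

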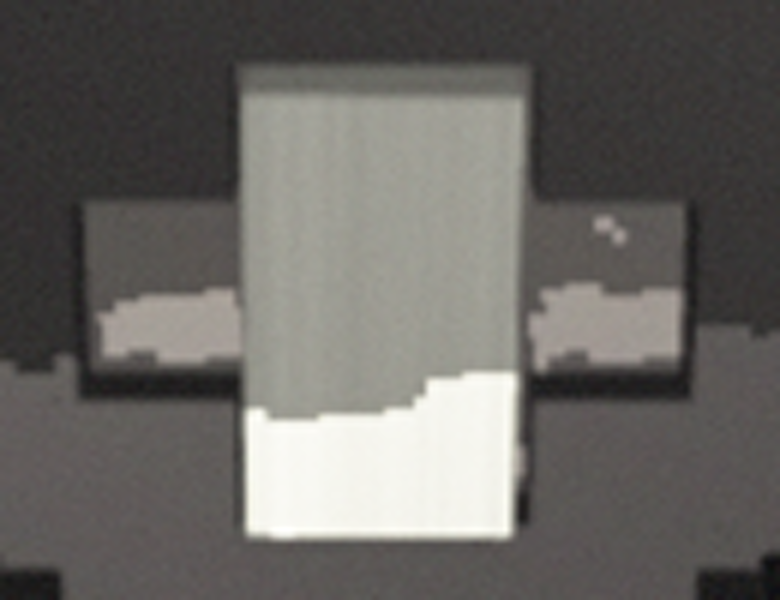

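Call:
apply_moves(targets="0.208 0.003 0.009 -0.042 -0.058 -0.468 0.6; 0.208 0.003 0.009 -0.042 -0.058 -0.468 0.6; 0.208 0.003 0.009 -0.042 -0.058 -0.468 0.6; 0.208 0.003 0.009 -0.042 -0.058 -0.468 0.6; 0.208 0.003 0.009 -0.042 -0.058 -0.468 0.6")

```text
time_s: 11.25
position: [512.9, -33.9, 173.9]
eef_rot: [[-0.011, -0.961, 0.276], [-0.002, 0.276, 0.961], [-1.0, 0.01, -0.005]]
wrist_force: [0.9, -0.2, 0.5]
width: 52.2
```

Call:
apply_moves(targets="0 0 0 0 -0.027 -0.221 0.6; 0 0 0 0 -0.027 -0.221 0.6; 0 0 0 0 -0.027 -0.221 0.6; 0 0 0 0 -0.027 -0.221 0.6; 0 0 0 0 -0.027 -0.221 0.6")

```text
time_s: 11.75
position: [477.7, -256.6, 174.7]
eef_rot: [[-0.01, -0.96, 0.28], [-0.005, 0.28, 0.96], [-1.0, 0.008, -0.007]]
wrist_force: [0.3, -1.3, 0.2]
width: 52.4
```

```bash
python3 -c "
from h import *
s=manip.sense();print(s['joint_positions'].round(1),s['joint_vel'].round(1))
go(down(74),[528,-253,200])"
```

```text
[ -39.7   27.7   96.6   -0.7   56.  -113.1] [-19.    4.1  -8.    1.7   5.9 -19.5]
t 11.75 MOVE [-0.0042 -0.0073 -0.0081] [-0.0258 -0.0471  0.0173] deg 0.7 mm 56.4
```

Call:
apply_moves(targets="-0.004 -0.007 -0.008 -0.026 -0.047 0.015 0.5; -0.004 -0.007 -0.008 -0.026 -0.047 0.015 0.5; -0.004 -0.007 -0.008 -0.026 -0.047 0.015 0.5; -0.004 -0.007 -0.008 -0.026 -0.047 0.015 0.5; -0.004 -0.007 -0.008 -0.026 -0.047 0.015 0.5")

```text
time_s: 12.25
position: [526.2, -249.2, 199.1]
eef_rot: [[-0.004, -0.962, 0.272], [0.004, 0.272, 0.962], [-1.0, 0.005, 0.003]]
wrist_force: [0.4, 1.3, 0.6]
width: 43.7
```

```bash
python3 -c "
from h import *
p=shot('wrist','w7');s=manip.sense();print(s['position'])
q=shot('scene','s7')
go(down(74),[528,-253,200])
a=cv2.imread('pics/w7.png'); cv2.imwrite('pics/w7c.png',cv2.resize(a[80:320,200:500],(750,600),interpolation=cv2.INTER_CUBIC))"
```

```text
[ 526.33330245 -249.41212093  199.16921479]
t 12.35 MOVE [ 0.0038  0.0023 -0.0043] [-0.0007 -0.0023 -0.0029] deg 0.4 mm 3.8
```

View pics/w7.png

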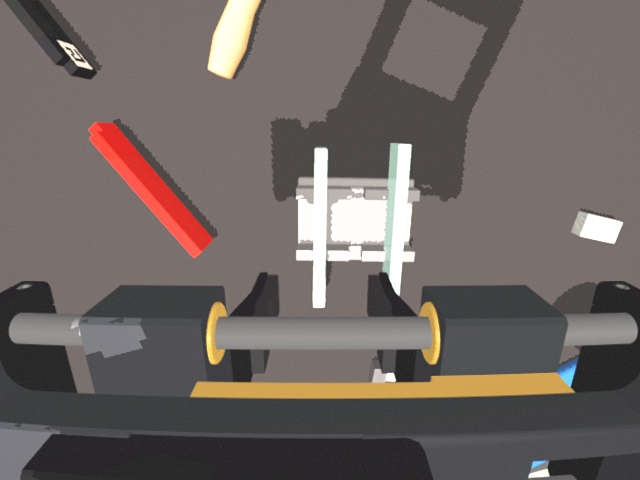

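View pics/w7c.png

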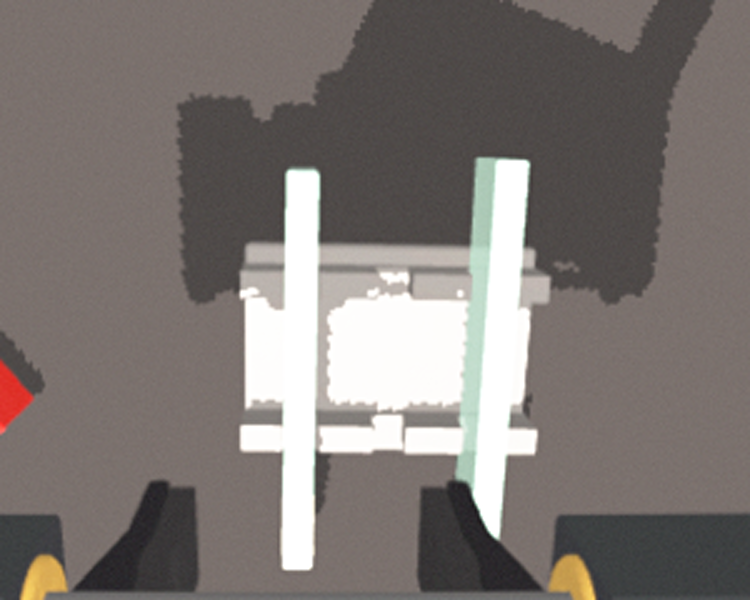

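```bash
python3 - <<'E'
from h import *
p=pickle.load(open('pics/w7.pkl','rb'))
q=np.array([(303,170),(297,570),(301,300),(298,500)])/2.5+[200,80]
w=onz(p,q,54);print(w.round(1).tolist());
for a,b in((0,1),(0,3)): d=w[b]-w[a];print(np.linalg.norm(d),np.degrees(np.arctan2(d[1],d[0])))
d=(w[1]-w[0]);d/=np.linalg.norm(d);print('centre',w[0]+75*d,'grasp -12',w[0]+63*d)
# rails: rail crop rows
r=np.array([(387,430),(388,258)])/2.5+[200,80];print(onz(p,r,30))
E
```

```text
[[463.7, -233.6, 54.0], [604.9, -276.0, 54.0], [505.8, -246.3, 54.0], [577.4, -267.8, 54.0]]
147.38646771559112 -16.700068421316725
118.72246097824603 -16.70650601340416
centre [ 535.52855482 -255.19789439   54.        ] grasp -12 [ 524.034689   -251.74955442   54.        ]
[[ 568.38415271 -229.40685414   30.        ]
 [ 503.6899616  -212.44065521   30.        ]]
```

```bash
python3 -c "
from h import *
c=np.array([535.5,-255.2]);t=np.radians(-16.7);g=c-10*np.array([np.cos(t),np.sin(t)]);print(g)
go(down(73.3),[*g,75])"
```

```text
[ 525.92177505 -252.3263948 ]
t 12.35 MOVE [ 0.016   0.0022 -0.0043] [ 0.1243 -0.0007 -0.0031] deg 1.0 mm 124.4
```

Call:
apply_moves(targets="0.016 0.002 -0.004 0.04 -0.001 -0.003 0.4; 0.016 0.002 -0.004 0.08 -0.001 -0.003 0.4; 0.016 0.002 -0.004 0.11 -0.001 -0.003 0.4; 0.016 0.002 -0.004 0.124 -0.001 -0.003 0.4; 0.016 0.002 -0.004 0.124 -0.001 -0.003 0.4")

```text
time_s: 12.85
position: [526.0, -252.3, 73.9]
eef_rot: [[-0.003, -0.958, 0.288], [0.002, 0.288, 0.958], [-1.0, 0.003, 0.001]]
wrist_force: [0.5, 0.6, -0.1]
width: 34.9
```

Call:
apply_moves(targets="0 0 0 0 0 0 0.4; 0 0 0 0 0 0 0.4; 0 0 0 0 0 0 0.4")

```text
time_s: 13.15
position: [528.5, -253.9, 77.5]
eef_rot: [[0.004, -0.958, 0.288], [-0.003, 0.288, 0.958], [-1.0, -0.005, -0.001]]
wrist_force: [0.5, -0.2, 0.4]
width: 35.1
```

```bash
python3 -c "
from h import *
p=shot('wrist','w8');s=manip.sense();print(s['position'],s['joint_vel'].round(1))
go(down(73.3),[525.9,-252.3,24])"
```

```text
[ 528.30794939 -253.79729929   77.36279122] [-0.   0.3  0.3  0.1 -0.1 -0. ]
t 13.2 MOVE [-0.0002 -0.0013  0.0043] [0.0533 0.003  0.0008] deg 0.3 mm 53.4
```

View pics/w8.png

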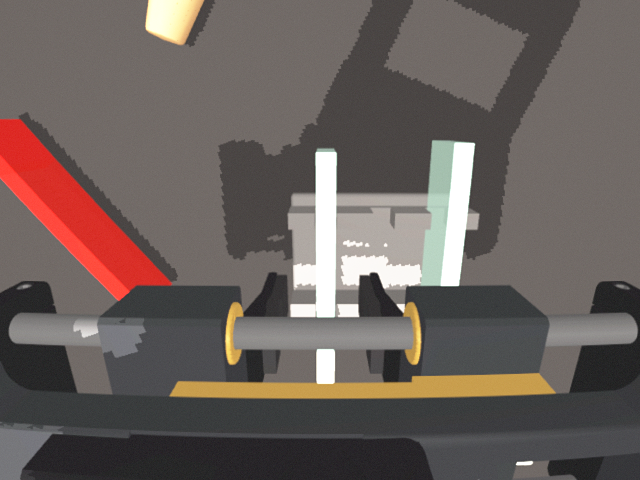

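```bash
python3 -c "
from h import *
p=pickle.load(open('pics/w8.pkl','rb'))
w=onz(p,[(326,151.5),(326,280)],54);print(w);d=w[1]-w[0];print(np.degrees(np.arctan2(d[1],d[0])))
print(w[0]+65*d/np.linalg.norm(d))"
```

```text
[[ 463.9443484  -233.98956336   54.        ]
 [ 531.29106981 -254.00181407   54.        ]]
-16.549451713990074
[ 526.25167435 -252.50434481   54.        ]
```

Call:
apply_moves(targets="0 0 0 0.015 0.003 0 0.4; 0 0 0 0.03 0.003 0 0.4; 0 0 0 0.04 0.003 0 0.4; 0 0 0 0.048 0.003 0 0.4; 0 0 0 0.053 0.003 0 0.4")

```text
time_s: 13.7
position: [524.8, -252.5, 22.5]
eef_rot: [[0.002, -0.958, 0.288], [-0.001, 0.288, 0.958], [-1.0, -0.002, -0.0]]
wrist_force: [0.2, 0.2, -0.1]
width: 34.9
```

Call:
apply_moves(targets="0 0 0 0 0 0 0.4; 0 0 0 0 0 0 0.4; 0 0 0 0 0 0 0.4; 0 0 0 0 0 0 0.4")

```text
time_s: 14.1
position: [525.0, -252.6, 23.3]
eef_rot: [[0.002, -0.958, 0.288], [-0.001, 0.288, 0.958], [-1.0, -0.002, -0.001]]
wrist_force: [0.1, -0.6, -0.2]
width: 34.9
```

```bash
python3 -c "
from h import *
s=manip.sense();print(s['position'],s['joint_vel'].round(1),s['wrist_force'])
go(down(73.3),[526,-252.4,24])"
```

```text
[ 524.98437502 -252.63189103   23.33018589] [ 0.   0.2  0.1  0.1 -0.   0. ] [ 0.09927918 -0.63077991 -0.20531116]
t 14.1 MOVE [-0.0003 -0.0006  0.0025] [-0.0007 -0.0009  0.0005] deg 0.1 mm 1.2
```

Call:
apply_moves(targets="0 0 0 0 0 0 0; 0 0 0 0 0 0 0; 0 0 0 0 0 0 0; 0 0 0 0 0 0 0; 0 0 0 0 0 0 0", newtons=35)

```text
time_s: 14.6
position: [524.7, -252.3, 22.9]
eef_rot: [[0.001, -0.958, 0.288], [-0.0, 0.288, 0.958], [-1.0, -0.002, -0.0]]
wrist_force: [0.3, 1.1, 0.7]
width: 9.9
```

Call:
apply_moves(targets="0 0 0 0 0 0 0; 0 0 0 0 0 0 0", newtons=35)

```text
time_s: 14.8
position: [524.7, -252.3, 22.9]
eef_rot: [[0.001, -0.958, 0.288], [-0.001, 0.288, 0.958], [-1.0, -0.002, -0.0]]
wrist_force: [0.5, 1.1, 1.7]
width: 9.9
```

```bash
python3 -c "
from h import *
s=manip.sense();print(s['position'],s['joint_vel'].round(1),s['wrist_force'],s['moment'],s['width'])"
```

```text
[ 524.70685196 -252.27482761   22.92574248] [-0.   0.1  0.  -0.   0.   0.1] [0.48621432 1.0951054  1.70632499] [ 0.25560975 -0.21068799 -0.00990762] 9.896366687171275
```

Call:
apply_moves(targets="0 0 0 -0.01 0 0 0; 0 0 0 -0.025 0 0 0; 0 0 0 -0.05 0 0 0; 0 0 0 -0.09 0 0 0; 0 0 0 -0.13 0 0 0")

```text
time_s: 15.3
position: [523.9, -252.2, 154.7]
eef_rot: [[0.001, -0.958, 0.288], [-0.0, 0.288, 0.958], [-1.0, -0.001, -0.0]]
wrist_force: [0.7, -0.9, -2.1]
width: 9.7
```

Call:
apply_moves(targets="0 0 0 -0.04 0 0 0; 0 0 0 -0.06 0 0 0; 0 0 0 -0.06 0 0 0")

```text
time_s: 15.6
position: [526.3, -253.7, 217.8]
eef_rot: [[0.009, -0.958, 0.288], [-0.007, 0.288, 0.958], [-1.0, -0.011, -0.004]]
wrist_force: [0.3, 0.2, -1.4]
width: 10.1
```

```bash
python3 -c "
from h import *
s=manip.sense();print(s['position'],s['joint_vel'].round(1),s['wrist_force'],s['moment'],s['width'])
for n in ['wrist','scene','top']: shot(n,n[0]+'9')
a=cv2.imread('pics/s9.png');cv2.imwrite('pics/s9c.png',cv2.resize(a[180:420,200:500],(750,600),interpolation=cv2.INTER_CUBIC))"
```

```text
[ 526.32927594 -253.74045237  217.76322803] [-0.1  3.6  3.8  0.2 -2.2  0. ] [ 0.34342885  0.15825655 -1.38393399] [ 0.06308182 -0.18019663  0.02074389] 10.086759528402181
```

View pics/w9.png

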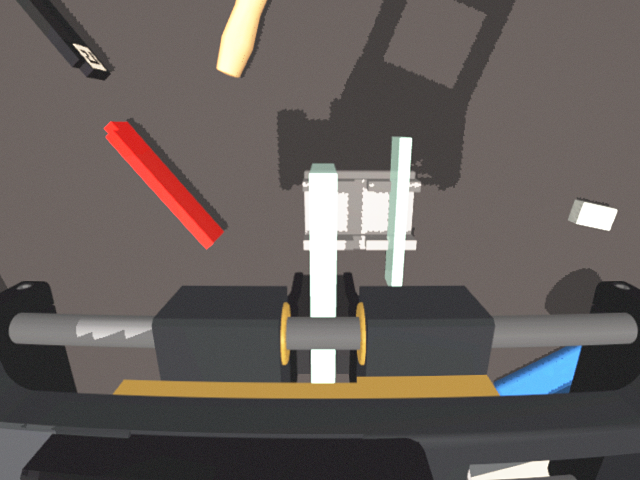

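View pics/s9c.png

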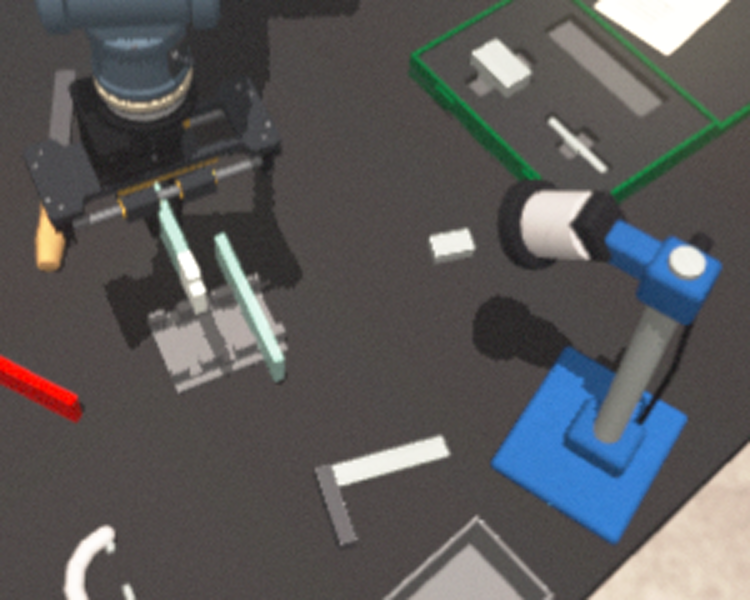

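```bash
python3 -c "
import cv2
a=cv2.imread('pics/s9.png');cv2.imwrite('pics/s9d.png',cv2.resize(a[235:405,380:500],None,fx=3.5,fy=3.5,interpolation=cv2.INTER_CUBIC))
a=cv2.imread('pics/t9.png');cv2.imwrite('pics/t9d.png',cv2.resize(a[55:155,265:365],None,fx=6,fy=6,interpolation=cv2.INTER_CUBIC))"
```

```text
(no output)
```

View pics/s9d.png

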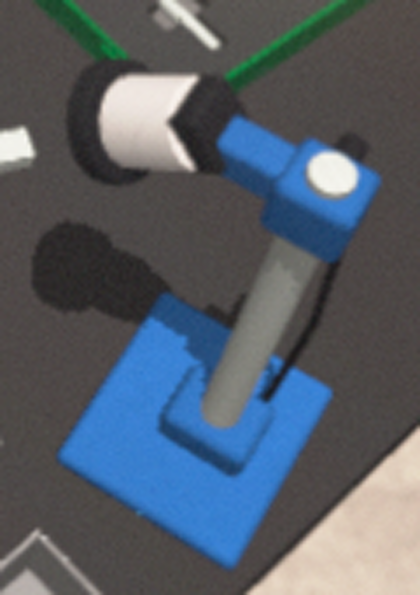

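View pics/t9d.png

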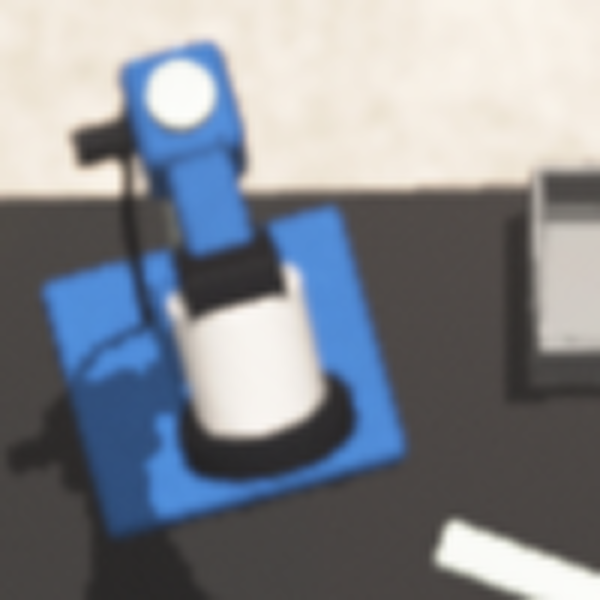

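```bash
cat > cam.py <<'E'
from h import *
from scipy.optimize import least_squares
S=pickle.load(open('pics/s9.pkl','rb'));T=pickle.load(open('pics/t9.pkl','rb'))
ft=np.array([(112,535),(407,457),(338,205),(42,287)])/6+[265,55]
fs=np.array([(162,294),(58,455),(233,563),(331,390)])/3.5+[380,235]
def frame(psi): # level dir h: from head towards robot side
    h=np.array([np.cos(psi),np.sin(psi),0]); z=np.cos(np.radians(40))*h-np.array([0,0,np.sin(np.radians(40))])
    y=np.cross([0,0,1.],h); x=np.cross(y,z); return np.c_[x,y,z],h,y
def foot(q):
    v=np.array([q[0],q[1],0]);_,h,y=frame(q[2]); f=v-140*h+np.array([0,0,q[3]])
    # A is +y world front ; lateral axis
    s=np.sign(y[1]); return np.array([f+75*s*y+q[4]*y,f-75*s*y+q[4]*y,f-75*s*y-q[5]*h+q[4]*y,f+75*s*y-q[5]*h+q[4]*y])
def lens(q): 
    R,h,y=frame(q[2]); return np.array([q[0],q[1],200])-120*R[:,2],R
def ring(q,t):
    C,R=lens(q); a=np.linspace(0,2*np.pi,90); P=[C+36*(np.cos(k)*R[:,0]+np.sin(k)*R[:,1])-z*R[:,2] for z in (0,t) for k in a]; return np.array(P)
def rf(q):
    t=ring(q,q[6]);a=(proj(T,t)-[265,55])*6;b=(proj(S,t)-[380,235])*3.5
    return np.array([(a[:,0].min()-180)/6,(a[:,0].max()-355)/6,(a[:,1].max()-481)/6,(b[:,0].min()-67)/3.5,(b[:,1].min()-58)/3.5,(b[:,1].max()-185)/3.5])
def foots(q): return np.r_[(proj(T,foot(q))-ft).ravel(),(proj(S,foot(q))-fs).ravel()]
if __name__=='__main__':
    q0=[655,-65,np.radians(193),10,0,150,15]
    r1=least_squares(lambda q:np.r_[foots(q),(q[6]-15)/10],q0);print('foot',r1.x.round(1),np.degrees(r1.x[2]),r1.fun.round(1))
    r2=least_squares(lambda q:np.r_[rf(q),(q[3]-10)/5,q[4],(q[5]-150)/10],q0);print('ring',r2.x.round(1),np.degrees(r2.x[2]),r2.fun.round(1))
    r3=least_squares(lambda q:np.r_[rf(q),foots(q),q[4]/2],q0);print('both',r3.x.round(1),np.degrees(r3.x[2]),r3.fun.round(1))
    print('lens',lens(r3.x)[0])
E
python3 cam.py
```

```text
foot [  994.4 -1385.8     3.4     9.6 -1351.4   127.     15. ] 194.4275310953475 [-1.2 -0.3 -0.4 -1.2 -0.8 -0.4 -1.2 -0.4 -0.2 -1.1 -1.4  0.7 -1.4  1.5
 -0.4 -0.5  0. ]
ring [661.4 -85.6   3.5  10.    0.  150.    0. ] 200.06240839682076 [-0.1 -0.3  0.1 -0.2  0.2  0.2  0.   0.   0. ]
both [ 6.582e+02 -7.690e+01  3.400e+00  9.500e+00  1.000e-01  1.266e+02
  0.000e+00] 194.46365587122148 [-0.5 -0.1 -0.3 -1.1 -0.1 -0.  -1.2 -0.5 -0.5 -1.3 -0.8 -0.4 -1.2 -0.4
 -0.  -1.  -1.1  0.9 -1.3  1.5 -0.4 -0.6  0.1]
lens [747.17483419 -53.9238499  277.13451316]
```

```bash
python3 - <<'E'
from h import *
p=pickle.load(open('pics/w9.pkl','rb'))
R=np.array([[0.009,-0.958,0.288],[-0.007,0.288,0.958],[-1,-0.011,-0.004]]);pos=np.array([526.3,-253.7,217.8])
def tool(v): # plate coords -> world
    v=np.atleast_2d(v)-[-11.3,0,-11.1]; t=np.c_[-v[:,2],-v[:,0],v[:,1]]; return t@R.T+pos
m=[(-75,-5,20),(-75,5,20),(-75,5,-20),(-75,-5,-20),(0,-5,20),(0,5,20),(65,-5,20),(65,5,20)]
print(proj(p,tool(m)).round(1).tolist())
a=cv2.imread('pics/w9.png');cv2.imwrite('pics/w9c.png',cv2.resize(a[150:400,270:380],None,fx=2.4*2,fy=2.4,interpolation=cv2.INTER_CUBIC))
E
```

```text
[[312.1, 171.0], [339.7, 171.0], [335.8, 161.7], [314.5, 161.7], [313.5, 350.4], [337.1, 350.4], [314.6, 464.7], [335.2, 464.7]]
```

View pics/w9c.png

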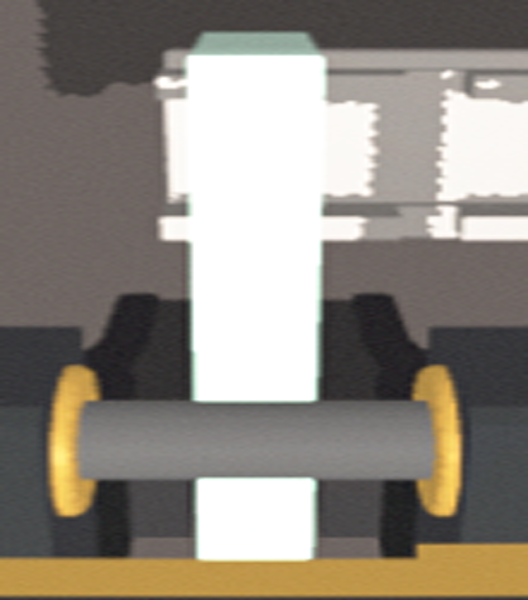

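```bash
cat > tgt.py <<'E'
from h import *
from cam import frame
def target(v=(658.2,-76.9,200),psi=194.45,tcp=(-12,0,-11.1),back=0):
    Rc,h,_=frame(np.radians(psi)); zc=Rc[:,2]; py=-zc; pz=np.array([0,0,1])-zc[2]*zc; pz/=np.linalg.norm(pz); px=np.cross(py,pz)
    Rp=np.c_[px,py,pz]; Rt=np.c_[-pz,-px,py]
    C=np.array(v)+back*zc-Rp@[58,5,-4]
    return Rt,C+Rp@np.array(tcp),Rp
E
python3 -c "
from tgt import *
s=manip.sense();print(s['position'],s['joint_positions'].round(1))
R,p,Rp=target();print(p,Rp.round(2))
go(R,p)
# intermediate
go(R,[480,-60,300])"
```

```text
[ 523.36272697 -251.60363214  212.02398652] [ -36.7   27.5   89.2    0.    63.3 -110. ]
[641.44291105  -8.93134476 191.34714641] [[ 0.25  0.74 -0.62]
 [-0.97  0.19 -0.16]
 [ 0.    0.64  0.77]]
t 15.75 MOVE [ 0.9829 -0.6346 -0.3586] [ 0.0208 -0.0433  0.2664] deg 70.1 mm 270.7
t 15.75 MOVE [ 0.9829 -0.6346 -0.3586] [-0.0878  0.0967  0.1711] deg 70.1 mm 215.2
```

Call:
apply_moves(targets="0.983 -0.635 -0.359 -0.088 0.097 0.171 0; 0.983 -0.635 -0.359 -0.088 0.097 0.171 0; 0.983 -0.635 -0.359 -0.088 0.097 0.171 0; 0.983 -0.635 -0.359 -0.088 0.097 0.171 0; 0.983 -0.635 -0.359 -0.088 0.097 0.171 0")

```text
time_s: 16.25
position: [478.1, -56.3, 300.2]
eef_rot: [[0.383, -0.599, 0.703], [0.193, 0.796, 0.574], [-0.904, -0.084, 0.42]]
wrist_force: [-0.9, -1.1, -2.7]
width: 10.1
```

```bash
python3 -c "
from tgt import *
s=manip.sense();print(s['position'],s['joint_positions'].round(1),s['width'])
R,p,Rp=target()
go(R,[480,-60,300])"
```

```text
[478.09527282 -56.27815821 300.17561628] [-34.7   6.6 110.9  28.   53.2 -87.9] 10.06116407272684
t 16.25 MOVE [ 0.3773 -0.2428 -0.1411] [ 0.0002 -0.0041 -0.0009] deg 26.9 mm 4.2
```

Call:
apply_moves(targets="0.377 -0.243 -0.141 0 -0.003 0 0; 0.377 -0.243 -0.141 0 -0.003 0 0; 0.377 -0.243 -0.141 0 -0.003 0 0; 0.377 -0.243 -0.141 0 -0.003 0 0; 0.377 -0.243 -0.141 0 -0.003 0 0")

```text
time_s: 16.75
position: [481.4, -62.5, 299.5]
eef_rot: [[0.62, -0.252, 0.743], [0.159, 0.968, 0.196], [-0.768, -0.004, 0.64]]
wrist_force: [0.8, -0.6, -1.6]
width: 9.4
```

```bash
python3 -c "
from tgt import *
s=manip.sense();print(s['position'],s['joint_positions'].round(1),s['width'])
R,p,Rp=target()
R,p2,Rp=target(back=60);print(p2)
go(R,p2)
p=shot('wrist','w10')"
```

```text
[481.36232064 -62.47111935 299.471455  ] [-41.6   4.6 122.3  53.   41.6 -93.8] 9.396503060794988
[596.93423806 -20.40064064 152.77988982]
t 16.75 MOVE [ 0.0046 -0.0037  0.001 ] [0.191  0.0121 0.0002] deg 0.3 mm 191.4
```

View pics/w10.png

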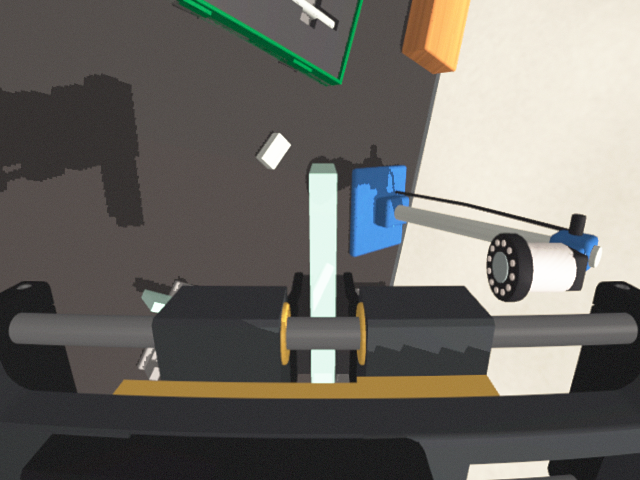

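```bash
python3 - <<'E'
from cam import *
a=cv2.imread('pics/w10.png');cv2.imwrite('pics/w10c.png',cv2.resize(a[155:305,345:605],(780,450),interpolation=cv2.INTER_CUBIC))
p=pickle.load(open('pics/w10.pkl','rb'))
q=[658.2,-76.9,np.radians(194.45),9.5,0,126.6,0]
f=lambda X:((proj(p,X)-[345,155])*3).round(0).tolist()
r=np.array(f(ring(q,0)[:90]));print('lens',f(lens(q)[0]),'ring',r.min(0),r.max(0),'foot',f(foot(q)))
E
```

```text
lens [[466.0, 334.0]] ring [421. 230.] [521. 438.] foot [[30.0, 40.0], [23.0, 305.0], [163.0, 263.0], [179.0, 28.0]]
```

View pics/w10c.png

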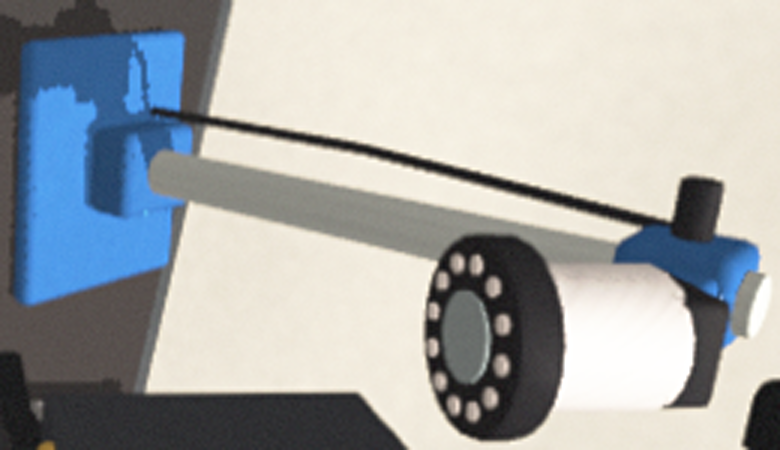

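Call:
apply_moves(targets="0.005 -0.004 0.001 0.05 0.012 0 0; 0.005 -0.004 0.001 0.1 0.012 0 0; 0.005 -0.004 0.001 0.15 0.012 0 0; 0.005 -0.004 0.001 0.18 0.012 0 0; 0.005 -0.004 0.001 0.191 0.012 0 0")

```text
time_s: 17.3
position: [601.1, -20.7, 151.3]
eef_rot: [[0.624, -0.251, 0.74], [0.161, 0.968, 0.193], [-0.765, -0.002, 0.644]]
wrist_force: [0.6, 0.4, -1.6]
width: 9.8
```

Call:
apply_moves(targets="0 0 0 0 0 0 0; 0 0 0 0 0 0 0; 0 0 0 0 0 0 0")

```text
time_s: 17.6
position: [598.7, -21.6, 155.3]
eef_rot: [[0.627, -0.249, 0.739], [0.158, 0.969, 0.192], [-0.763, -0.003, 0.646]]
wrist_force: [0.3, 0.4, -0.3]
width: 9.8
```

```bash
python3 -c "
from tgt import *
s=manip.sense();print(s['position'],s['joint_positions'].round(1),s['joint_vel'].round(1),s['width'])
R,p,Rp=target(back=60);go(R,p)
R,p,Rp=target();go(R,p)
shot('wrist','w11')"
```

```text
[598.68425287 -21.58539275 155.32419456] [ -25.3   30.1  119.    95.    24.4 -127.9] [-0.4 -0.8  0.5  0.3 -0.1 -0.2] 9.785617426550708
t 17.6 MOVE [0.0014 0.0047 0.0031] [ 0.001   0.0016 -0.0027] deg 0.3 mm 3.3
t 17.6 MOVE [0.0014 0.0047 0.0031] [0.0013 0.0015 0.0573] deg 0.3 mm 57.3
```

View pics/w11.png

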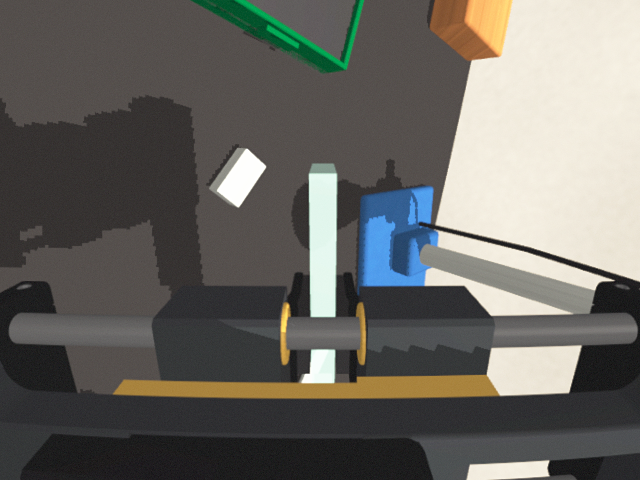

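Call:
apply_moves(targets="0.001 0.005 0.003 0.001 0.0015 0.015 0; 0.001 0.005 0.003 0.001 0.0015 0.03 0; 0.001 0.005 0.003 0.001 0.0015 0.045 0; 0.001 0.005 0.003 0.001 0.0015 0.054 0; 0.001 0.005 0.003 0.001 0.0015 0.0573 0")

```text
time_s: 18.15
position: [641.8, -9.1, 193.0]
eef_rot: [[0.624, -0.25, 0.74], [0.16, 0.968, 0.192], [-0.765, -0.001, 0.644]]
wrist_force: [-0.6, -0.4, -2.1]
width: 9.8
```

Call:
apply_moves(targets="0 0 0 0 0 0 0; 0 0 0 0 0 0 0; 0 0 0 0 0 0 0; 0 0 0 0 0 0 0; 0 0 0 0 0 0 0")

```text
time_s: 18.65
position: [640.7, -8.9, 190.4]
eef_rot: [[0.621, -0.249, 0.743], [0.161, 0.968, 0.19], [-0.767, 0.001, 0.641]]
wrist_force: [-0.7, -0.3, -1.9]
width: 9.9
```

```bash
python3 -c "
from tgt import *
s=manip.sense();print(s['position'],s['joint_positions'].round(1),s['joint_vel'].round(1),s['width'])
R,p,Rp=target();go(R,p)
shot('wrist','w12');shot('top','t12');shot('scene','s12')
a=cv2.imread('pics/s12.png');cv2.imwrite('pics/s12d.png',cv2.resize(a[200:380,320:500],None,fx=3.3,fy=3.3,interpolation=cv2.INTER_CUBIC))
a=cv2.imread('pics/t12.png');cv2.imwrite('pics/t12d.png',cv2.resize(a[65:205,240:400],None,fx=4.2,fy=4.2,interpolation=cv2.INTER_CUBIC))"
```

```text
[640.69147348  -8.87101479 190.36619115] [ -21.5   27.5  111.7   73.9   23.1 -101.6] [-0.   0.  -0.3 -0.1 -0.1  0. ] 9.901525815723344
t 18.65 MOVE [-0.0013 -0.002  -0.0008] [-0.0003 -0.0002  0.0012] deg 0.1 mm 1.2
```

View pics/s12d.png

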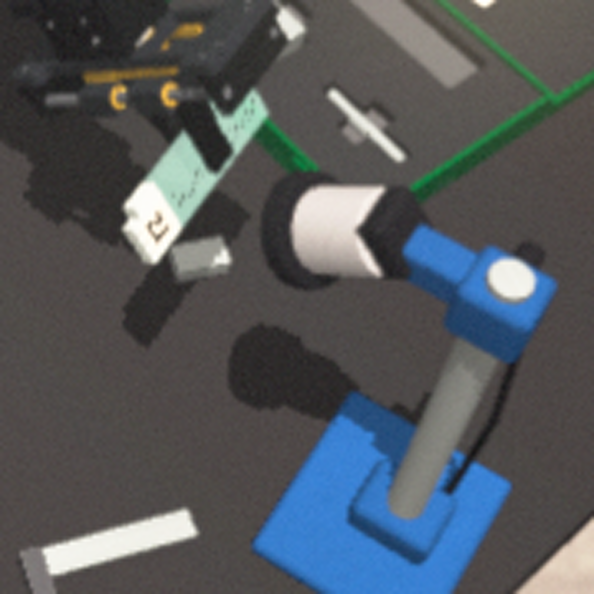

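View pics/t12d.png

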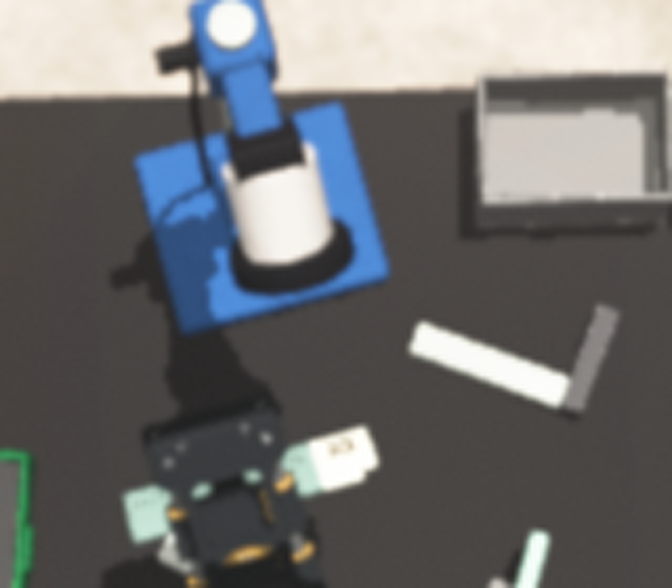

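View pics/w12.png

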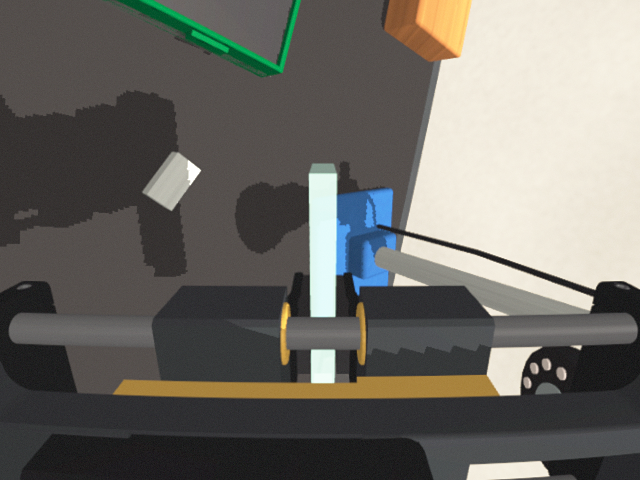

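```bash
python3 - <<'E'
from tgt import *
from cam import lens
S=pickle.load(open('pics/s12.pkl','rb'));T=pickle.load(open('pics/t12.pkl','rb'))
v=[658.2,-76.9,200]
ls=np.array((155,225))/3.3+[320,200]; lt=np.array((346,447))/4.2+[240,65]
print('view in scene',proj(S,v),'label',ls,'top',proj(T,v),lt)
o1,d1=ray(S,ls);o2,d2=ray(T,lt);d1,d2=d1[0],d2[0]
A=np.c_[d1,-d2];k=np.linalg.lstsq(A,o2-o1,rcond=None)[0];print('label tri',o1+k[0]*d1,o2+k[1]*d2)
L,R=lens([*v[:2],np.radians(194.45)]);print('lens',proj(S,L),proj(T,L), (proj(S,L)-[320,200])*3.3,(proj(T,L)-[240,65])*4.2)
s=manip.sense();print(s['position'],s['joint_vel'].round(2))
# actual label from FK
Rt=np.array(s['eef_rot']);d=np.array([58,5,-4])-[-12,0,-11.1];w=s['position']+Rt@[-d[2],-d[0],d[1]];print('label FK',w,'in cam frame',R.T@(w-L),'normal',R.T@Rt[:,2])
E
```

```text
view in scene [[367.67420081 268.43749331]] label [366.96969697 268.18181818] top [[320.01795682 170.32204906]] [322.38095238 171.42857143]
label tri [657.93891428 -79.08541784 202.87276597] [654.820281   -82.76580391 202.28469141]
lens [[410.30188219 269.64788958]] [[309.25066362 127.40262474]] [[297.99621121 229.83803561]] [[290.85278719 262.0910239 ]]
[640.92049971  -8.82297544 190.54528786] [ 0.08 -0.13 -0.12  0.03 -0.03  0.04]
label FK [657.67344388 -76.80249069 199.12050614] in cam frame [  0.36161498  -0.22581888 120.93729361] normal [ 1.58454507e-03  9.45942013e-04 -9.99998297e-01]
```

```bash
python3 - <<'E'
from tgt import *
S=pickle.load(open('pics/s12.pkl','rb'));T=pickle.load(open('pics/t12.pkl','rb'));W=pickle.load(open('pics/w12.pkl','rb'))
s=manip.sense();Rt=np.array(s['eef_rot'])
def pl(v): v=np.atleast_2d(v)-np.array([-12,0,-11.1]); return s['position']+np.c_[-v[:,2],-v[:,0],v[:,1]]@Rt.T
m=[(75,5,-20),(75,5,10),(65,5,20),(41,5,20),(41,5,-20),(-75,5,-20),(-75,5,20),(58,5,-4)]
a=cv2.imread('pics/t12.png')
for n,p,x0,y0,x1,y1 in(('t',T,260,150,340,210),('s',S,350,220,410,285)):
    u=proj(p,pl(m)); im=cv2.imread('pics/%s12.png'%n)[y0:y1,x0:x1]; k=9
    im=cv2.resize(im,None,fx=k,fy=k,interpolation=cv2.INTER_CUBIC)
    q=((u+.5-[x0,y0])*k).astype(int); cv2.polylines(im,[q[:-1]],True,(0,0,255),1); cv2.circle(im,tuple(int(i) for i in q[-1]),4,(0,255,0),1); cv2.imwrite('pics/ov_%s.png'%n,im); print(u.round(1).tolist())
E
```

```text
[[325.4, 165.9], [327.5, 171.4], [324.3, 174.3], [315.0, 177.0], [312.5, 169.5], [268.4, 181.8], [269.8, 189.6], [320.0, 170.6]]
[[366.9, 279.3], [360.2, 269.2], [360.4, 262.5], [366.3, 255.0], [375.1, 268.5], [401.4, 233.9], [393.3, 220.6], [367.5, 268.5]]
```

View pics/ov_t.png

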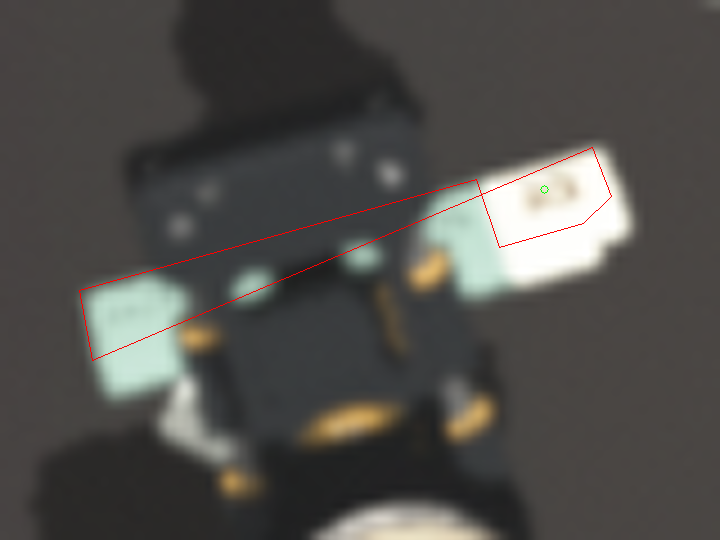

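View pics/ov_s.png

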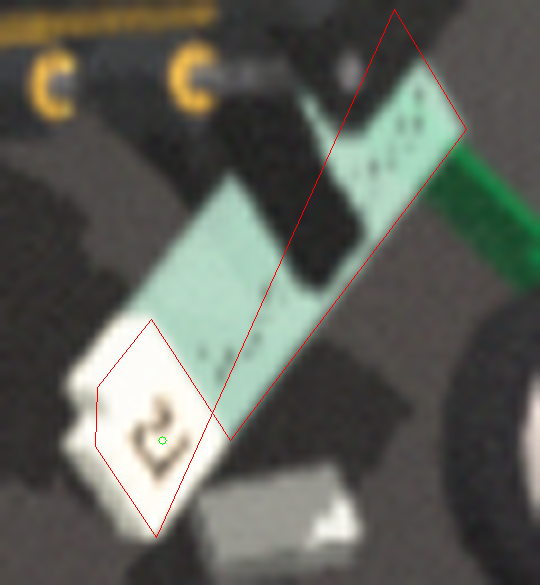

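```bash
python3 - <<'E'
from h import *
s=manip.sense();print(s['time_s'],s['position'],s['joint_vel'].round(2),s['width'],s['wrist_force'])
print(manip.close_job())
E
```

```text
18.8 [640.92049971  -8.82297544 190.54528786] [ 0.08 -0.13 -0.12  0.03 -0.03  0.04] 10.202798164722537 [ 0.18037414 -0.31562804 -1.8666349 ]
the job is handed in; nothing more can be done
None
```

I put the large steel block back in its pocket and let go of it. I then took the glass scale by its clear part and handed the job in at 18.8 s, still holding it up to the label camera.

**Block:** the wrist picture after release matched a seated top face (44 mm above the bench) to about a pixel. It sits square, and the contact force when it reached the floor was about 8 N.

**Glass scale:** I gripped it about 12 mm from its centre on the clear side, with 35 N, away from the frosted end. From the arm's own pose, the label is about 121 mm in front of the lens, within 0.5 mm of the middle of the view. It is square to within about 0.2°, label side up, and nearly still at under 0.2°/s.

**Where the checks disagreed:**
- The overview ("scene") picture put the label within about 2 mm of where it should be, but the top picture put it about 6 mm further towards -y. The top camera had already read the pocket about 4 mm off in that direction, so I did not correct for it.
- A wrist view placed the lens about 1.4 mm to -y of my estimate. I left that uncorrected too.
- The lens position comes from fitting the camera pictures, so the true centring and distance carry an error of a few millimetres.

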